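# Load the brake kit carrier

## Task

Load the kit carrier for the brake job: take the worn-out thin pad out of the carrier and put it in the scrap box, and clamp every thick brake pad that is on the bench in a nest of its own, flat and lengthwise, pushing the nest's spring jaw back, laying the pad between jaw and stop rail and letting the jaw close on its end, centred in the nest. Also push the guide pin, from either side, through both holes of the clevis on the carrier until its head meets the lug. Leave the other things on the bench where they are.

Things in the scene. Friction and masses are not known exactly. Their poses are not given: they have to be found in the camera images.
- pad0: brake pad lying flat: dark steel backing plate 90 x 40 x 6 mm, grey lining (two blocks, 74 x 40 x 10 mm in all) on top; 16 mm thick in all, straight sides 40 mm apart, 240 g; all alike, some may be absent; origin: centre of the underside; x along its length, y across its width, z up
- pad1: brake pad lying flat: dark steel backing plate 90 x 40 x 6 mm, grey lining (two blocks, 74 x 40 x 10 mm in all) on top; 16 mm thick in all, straight sides 40 mm apart, 240 g; all alike, some may be absent; origin: centre of the underside; x along its length, y across its width, z up
- pad2: brake pad lying flat: dark steel backing plate 90 x 40 x 6 mm, grey lining (two blocks, 74 x 40 x 10 mm in all) on top; 16 mm thick in all, straight sides 40 mm apart, 240 g; all alike, some may be absent; origin: centre of the underside; x along its length, y across its width, z up
- pad3: brake pad lying flat: dark steel backing plate 90 x 40 x 6 mm, grey lining (two blocks, 74 x 40 x 10 mm in all) on top; 16 mm thick in all, straight sides 40 mm apart, 240 g; all alike, some may be absent; origin: centre of the underside; x along its length, y across its width, z up
- worn: worn-out brake pad, like the others in outline (90 x 40 mm) but with only 5 mm of lining: 11 mm thick in all, 190 g; at the start it sits clamped in nest 2 of the carrier; origin: centre of the underside; x along its length, y across its width, z up
- scrapbox_in (a point): centre of the inner floor, 4 mm above the bench, of the open scrap box fixed to the carrier's +y edge, at carrier x = 0, y = 245 mm: dark steel, 160 (x) by 140 (y) mm outside, 45 mm high, walls 4 mm thick; axes as the box; the pad's centre must end well inside
- carrier: kit carrier fixed to the bench: flat aluminium deck, x -120 to +105 mm, y -150 to +175 mm, top 20 mm above the bench; origin on the bench. x points from the stop rail to the spring jaws, y along the row of nests. The stop rail, 8 mm high above the deck, lies along the row, x = -53 to -45 mm. Blue spring housings, 46 mm high, at x = 83 to 101 mm
- nest0 (a point): centre of nest 0 on the deck's top, at carrier x = 0, y = -112.5 mm: where the centre of the underside of a clamped 90 mm pad lies; axes as the carrier's. Any pad may go in any nest
- nest1 (a point): centre of nest 1 on the deck's top, at carrier x = 0, y = -37.5 mm: where the centre of the underside of a clamped 90 mm pad lies; axes as the carrier's. Any pad may go in any nest
- nest2 (a point): centre of nest 2 on the deck's top, at carrier x = 0, y = 37.5 mm: where the centre of the underside of a clamped 90 mm pad lies; axes as the carrier's. Any pad may go in any nest
- nest3 (a point): centre of nest 3 on the deck's top, at carrier x = 0, y = 112.5 mm: where the centre of the underside of a clamped 90 mm pad lies; axes as the carrier's. Any pad may go in any nest
- jaw0 (a joint): steel spring jaw of nest 0, 32 mm wide, 30 mm high above the deck; closed (0 m) its face is at carrier x = +37 mm, 82 mm from the rail, too little for a pad; pushed back along +x it grows to 0.026 m; spring 4 N closed, 5.7 N at 0.008, 8 N at 0.018; springs back when let go; about 0.008 with a pad clamped
- jaw1 (a joint): steel spring jaw of nest 1, 32 mm wide, 30 mm high above the deck; closed (0 m) its face is at carrier x = +37 mm, 82 mm from the rail, too little for a pad; pushed back along +x it grows to 0.026 m; spring 4 N closed, 5.7 N at 0.008, 8 N at 0.018; springs back when let go; about 0.008 with a pad clamped
- jaw2 (a joint): steel spring jaw of nest 2, 32 mm wide, 30 mm high above the deck; closed (0 m) its face is at carrier x = +37 mm, 82 mm from the rail, too little for a pad; pushed back along +x it grows to 0.026 m; spring 4 N closed, 5.7 N at 0.008, 8 N at 0.018; springs back when let go; about 0.008 with a pad clamped
- jaw3 (a joint): steel spring jaw of nest 3, 32 mm wide, 30 mm high above the deck; closed (0 m) its face is at carrier x = +37 mm, 82 mm from the rail, too little for a pad; pushed back along +x it grows to 0.026 m; spring 4 N closed, 5.7 N at 0.008, 8 N at 0.018; springs back when let go; about 0.008 with a pad clamped
- pin: caliper guide pin lying on the bench: round steel shaft, diameter 10 mm, 80 mm long; rectangular dark head 30 long, 20 wide, 16 mm high; 90 g, balances about 15 mm ahead of the shoulder; origin: on the underside, below the shoulder (shaft and head are flush below); x along the shaft from head to tip, head from x = -30 to 0 mm, z up
- pin_shoulder (a point): point on the pin's shaft axis at the shoulder (front face of the head), 5 mm above the underside; axes as the pin's
- clevis (a point): middle of the clevis, on its hole axis, 40 mm above the bench, at carrier x = -98, y = 0 mm: two upright dark lugs, 8 mm thick, 34 wide, 60 mm high above the bench, centred 20 mm either side of this point along y, each with a 16 mm hole, axis level along carrier y; axes as the carrier. Pin home from either side: shoulder 24 mm from this point
- spray: grey spray can 60 x 150 mm, a bystander to be left alone; origin: on its underside for round things, else on the tool's lower side
- wrench: wrench 170 mm long, a bystander to be left alone; origin: on its underside for round things, else on the tool's lower side
- jar: jar 60 x 70 mm, a bystander to be left alone; origin: on its underside for round things, else on the tool's lower side
- bearing: bearing ring 62 x 18 mm, a bystander to be left alone; origin: on its underside for round things, else on the tool's lower side
- driver: screwdriver 150 mm long, a bystander to be left alone; origin: on its underside for round things, else on the tool's lower side
- cup: steel cup 72 mm wide, 60 mm high, a bystander to be left alone; origin: on its underside for round things, else on the tool's lower side
Things that resemble listed ones, but are neither listed nor needed, are in the scene too. What is shaped like the pad0 but blue is not meant.

How it is judged (in metres and radians):
At the end, for the whole second after the job is handed in: worn pad in the scrap box; each pad flat in a nest (3 mm in height, 8 mm from its centre, 0.1 rad), its jaw 5 to 12 mm open; pin through both clevis holes, shoulder within 31 mm of the clevis middle and 8 mm of the hole axis, axis within 0.17 rad of the holes; all at rest (((horizontal distance between pad0 and nest0 below 0.008 m and z of pad0 in the frame of nest0 between -0.003 and 0.003 m and angle between the x axis of pad0 and the x axis of nest0, either way round below 0.1 rad and value of joint jaw0 between 0.005 and 0.012 m and linear speed of pad0 below 0.02 m/s) or (horizontal distance between pad0 and nest1 below 0.008 m and z of pad0 in the frame of nest1 between -0.003 and 0.003 m and angle between the x axis of pad0 and the x axis of nest1, either way round below 0.1 rad and value of joint jaw1 between 0.005 and 0.012 m and linear speed of pad0 below 0.02 m/s) or (horizontal distance between pad0 and nest2 below 0.008 m and z of pad0 in the frame of nest2 between -0.003 and 0.003 m and angle between the x axis of pad0 and the x axis of nest2, either way round below 0.1 rad and value of joint jaw2 between 0.005 and 0.012 m and linear speed of pad0 below 0.02 m/s) or (horizontal distance between pad0 and nest3 below 0.008 m and z of pad0 in the frame of nest3 between -0.003 and 0.003 m and angle between the x axis of pad0 and the x axis of nest3, either way round below 0.1 rad and value of joint jaw3 between 0.005 and 0.012 m and linear speed of pad0 below 0.02 m/s)) and ((horizontal distance between pad1 and nest0 below 0.008 m and z of pad1 in the frame of nest0 between -0.003 and 0.003 m and angle between the x axis of pad1 and the x axis of nest0, either way round below 0.1 rad and value of joint jaw0 between 0.005 and 0.012 m and linear speed of pad1 below 0.02 m/s) or (horizontal distance between pad1 and nest1 below 0.008 m and z of pad1 in the frame of nest1 between -0.003 and 0.003 m and angle between the x axis of pad1 and the x axis of nest1, either way round below 0.1 rad and value of joint jaw1 between 0.005 and 0.012 m and linear speed of pad1 below 0.02 m/s) or (horizontal distance between pad1 and nest2 below 0.008 m and z of pad1 in the frame of nest2 between -0.003 and 0.003 m and angle between the x axis of pad1 and the x axis of nest2, either way round below 0.1 rad and value of joint jaw2 between 0.005 and 0.012 m and linear speed of pad1 below 0.02 m/s) or (horizontal distance between pad1 and nest3 below 0.008 m and z of pad1 in the frame of nest3 between -0.003 and 0.003 m and angle between the x axis of pad1 and the x axis of nest3, either way round below 0.1 rad and value of joint jaw3 between 0.005 and 0.012 m and linear speed of pad1 below 0.02 m/s)) and ((horizontal distance between pad2 and nest0 below 0.008 m and z of pad2 in the frame of nest0 between -0.003 and 0.003 m and angle between the x axis of pad2 and the x axis of nest0, either way round below 0.1 rad and value of joint jaw0 between 0.005 and 0.012 m and linear speed of pad2 below 0.02 m/s) or (horizontal distance between pad2 and nest1 below 0.008 m and z of pad2 in the frame of nest1 between -0.003 and 0.003 m and angle between the x axis of pad2 and the x axis of nest1, either way round below 0.1 rad and value of joint jaw1 between 0.005 and 0.012 m and linear speed of pad2 below 0.02 m/s) or (horizontal distance between pad2 and nest2 below 0.008 m and z of pad2 in the frame of nest2 between -0.003 and 0.003 m and angle between the x axis of pad2 and the x axis of nest2, either way round below 0.1 rad and value of joint jaw2 between 0.005 and 0.012 m and linear speed of pad2 below 0.02 m/s) or (horizontal distance between pad2 and nest3 below 0.008 m and z of pad2 in the frame of nest3 between -0.003 and 0.003 m and angle between the x axis of pad2 and the x axis of nest3, either way round below 0.1 rad and value of joint jaw3 between 0.005 and 0.012 m and linear speed of pad2 below 0.02 m/s)) and ((horizontal distance between pad3 and nest0 below 0.008 m and z of pad3 in the frame of nest0 between -0.003 and 0.003 m and angle between the x axis of pad3 and the x axis of nest0, either way round below 0.1 rad and value of joint jaw0 between 0.005 and 0.012 m and linear speed of pad3 below 0.02 m/s) or (horizontal distance between pad3 and nest1 below 0.008 m and z of pad3 in the frame of nest1 between -0.003 and 0.003 m and angle between the x axis of pad3 and the x axis of nest1, either way round below 0.1 rad and value of joint jaw1 between 0.005 and 0.012 m and linear speed of pad3 below 0.02 m/s) or (horizontal distance between pad3 and nest2 below 0.008 m and z of pad3 in the frame of nest2 between -0.003 and 0.003 m and angle between the x axis of pad3 and the x axis of nest2, either way round below 0.1 rad and value of joint jaw2 between 0.005 and 0.012 m and linear speed of pad3 below 0.02 m/s) or (horizontal distance between pad3 and nest3 below 0.008 m and z of pad3 in the frame of nest3 between -0.003 and 0.003 m and angle between the x axis of pad3 and the x axis of nest3, either way round below 0.1 rad and value of joint jaw3 between 0.005 and 0.012 m and linear speed of pad3 below 0.02 m/s)) and x of pin_shoulder in the frame of clevis between -0.008 and 0.008 m and y of pin_shoulder in the frame of clevis between -0.031 and 0.031 m and z of pin_shoulder in the frame of clevis between -0.008 and 0.008 m and angle between the x axis of pin_shoulder and the y axis of clevis, either way round below 0.17 rad and linear speed of each of pin, worn below 0.02 m/s and x of worn in the frame of scrapbox_in between -0.05 and 0.05 m and y of worn in the frame of scrapbox_in between -0.06 and 0.06 m and z of worn in the frame of scrapbox_in below 0.03 m); the robot touches nothing.
It fails at once if a bystander is moved more than 4 cm (distance of any of spray, wrench, jar, bearing, driver, cup from where it was at the start of the episode above 0.04 m).
Of pad0, pad1, pad2, pad3 only 3 to 4 are there at a start; the rules pass over those that are not, and their reading is None.
At some moment in a run one of pad0, pad1, pad2, pad3, pin may be knocked a few centimetres aside while the robot is not near it.
Once in a run the grip may slacken for a moment while it holds something.
It also fails if it takes over 210 s, if anything falls off the work surface, if the arm or the gripper's body presses on something with over 40 N, if the wrist force passes 120 N, or if a joint passes its speed limit or range.

## Robot

A 6-joint arm with a two-finger parallel gripper is mounted at the origin on the work surface. World frame = base frame: x ahead of the robot, y to its left, z up, the work surface at z = 0. Lengths are in m, angles in degrees, forces in N, time in s.
With the tool pointing down it reaches from about 0.375 to 0.9 m from the base axis. Payload 3.1 kg.
Tool frame: the origin (TCP) lies at the very end of the fingers, on their centre line; the grasp point (between the pads) lies bot.grip_point_offset behind it (bot.grip_point_offset is the distance from the TCP to the grasp point, in m); z points along the fingers, y is the line along which they close (so a half turn about z gives the same grasp; the last joint's range is limited). The gripper opens to 87 mm and grips with 3 to 60 N. Pads are 19 mm wide; open, the fingers measure 117 mm over their backs; the gripper's body (75 mm by 190 mm) begins 51 mm behind the grasp point.
Start: joints at [60.762, 30.224, 82.088, -0, 67.689, -10.227], TCP at [0.204, 0.591, 0.223] pointing down, gripper open.
Joint ranges: [-176.69, 176.69], [-43.24, 126.21], [12.49, 139.97], [-82, 262], [0, 151.66], [-163.58, 163.58]. Speed limits (degrees/s): [159.86, 159.86, 180, 180, 180, 180].

## Interface

Orientations are given as a 3x3 rotation matrix whose columns are the frame's x, y, z axes.
In Python, from rig import bot, viewer, ticket gives the robot as it stands.
- The arm moves only by the tool servo_tool, never from a script. Its argument "targets" is a list of rows, each an object with "offset": the shift along the tool's x, y, z in m, a list of three; "dr": the turn, a rotation vector about the tool's x, y, z in degrees, a list of three. In form: [{"offset": [x, y, z], "dr": [ax, ay, az]}, ...]. A call has 1 to 20 rows; each row is the pose to reach, as a shift and turn from the pose commanded when the call began, along the tool's axes at that moment; what a row does not reach only later rows make up. A row lasts 1/12 s, in which the tool goes at most 41.7 mm and 7.16 degrees, less where a joint would pass 70% of its speed; a pose out of reach is approached as far as the arm can. A call with a gripper value outside its range is refused whole. "gripper" is the gripper command: -1 is fully open, 1 is shut, values between are in proportion, set as the call begins (left out, the last holds). The fingers move at their own pace and stop on an object; the grip force is fixed at half the most. Time passes only in rows, so rows that repeat a pose let the fingers close. It gives the time, the measured TCP pose, the force, the opening and the grip force at its end, in the units of the state.
- bot.read_state(): the state, without advancing time (a new reading comes with each control period).
- viewer.capture(name): name is "scene" or "top" or "wrist"; returns a dict with "color" (384x512x3 uint8, red, green, blue), "camera_matrix" (3x3 intrinsics, pixels), "R" (3x3) and "t" (3): a world point X has camera coordinates R X + t. Camera axes: x right, y down, z forward; pixel columns grow to the right and rows downward; lengths in m; the calibration is good to about 2 mm. A picture is of the moment at which its call begins. There is no depth.
- ticket.hand_in(): hands the job in; it is judged then, once.
The state is a dict: "time_s": time; "joint_positions": joint angles; "qvel": joint speeds; "tau": joint torques, N m; "position": TCP position; "tcp_rot": TCP orientation; "force": force on the tool from outside, world axes, zero at the start; "moment": the same for the moment, N m; "opening": opening from 0.0 (shut) to 1.0 (fully open); "grasp_force": force on a finger pad.
Only numpy, scipy, OpenCV 4.12 (cv2) and the standard library are available. Lean on these libraries where they do the work, as an engineer would, in place of code of your own. Each camera call takes 0.05 s, during which the arm holds its last target. There are 200 camera calls.

## Working session

There is one attempt and no reset: what is moved stays moved. The work goes in short steps, Python scripts to look and compute and a tool call to move; the robot and the scene stay as the last step left them, time stands still between calls to the robot, and variables do not carry over. Pictures are saved under pics/ and viewed, at most 14 in all, crops included, and the job is handed in when it is done.

Besides the shell and the picture viewer there is one more tool, called as name(argument=value, ...), one argument or row to a line, values as JSON. servo_tool: Moves the arm, as the interface text tells. Its arguments: {"type":"object","properties":{"targets":{"type":"array"},"gripper":{"type":"number"}},"required":["targets"]}

```bash
ls; mkdir -p pics
python3 - <<'E'
from rig import bot, viewer
import cv2,numpy as np
print(bot.read_state(), bot.grip_point_offset)
for n in ("top","scene"):
    c=viewer.capture(n); cv2.imwrite(f"pics/{n}0.png",cv2.resize(c["color"][:,:,::-1],(800,600)))
    np.savez(f"{n}0.npz",**c); print(n,c["camera_matrix"],c["R"],c["t"])
E
```

```text
pics
{'time_s': 0.0, 'joint_positions': array([ 6.07633889e+01,  3.02747110e+01,  8.21546727e+01, -8.78919665e-04,
        6.76891199e+01, -1.02281659e+01]), 'qvel': array([-0.00748737, -0.01329692, -0.01326237, -0.02097402, -0.03728408,
        0.09412452]), 'tau': array([-9.60267171e-04, -4.40041208e+01, -1.76588649e+01,  6.33636047e-02,
        5.83223195e-02, -1.47440624e-04]), 'position': array([0.20319847, 0.59029173, 0.22162677]), 'tcp_rot': array([[-9.45472303e-01,  3.25700981e-01, -9.97798582e-04],
       [ 3.25702318e-01,  9.45470633e-01, -1.81173099e-03],
       [ 3.53306697e-04, -2.03792678e-03, -9.99997861e-01]]), 'force': array([0.22060842, 0.19742619, 0.61288164]), 'moment': array([ 0.00351918, -0.02274064, -0.00437646]), 'grasp_force': 0.0, 'opening': 0.9961436710708801} 0.0187
top [[423.39599586   0.         258.40818454]
 [  0.         423.39599586 192.85023109]
 [  0.           0.           1.        ]] [[-0.013799   -0.99985611 -0.00986631]
 [-0.9964732   0.01456776 -0.08263745]
 [ 0.08276929  0.0086912  -0.99653084]] [-0.08237876  0.45727082  1.30074635]
scene [[378.74130211   0.         250.15828813]
 [  0.         378.74130211 191.95193635]
 [  0.           0.           1.        ]] [[-0.25467995  0.96701923 -0.00345271]
 [ 0.6742231   0.17500563 -0.71749303]
 [-0.69322532 -0.18505899 -0.69655713]] [ 0.22172153 -0.23322796  1.27406129]
```

View pics/top0.png

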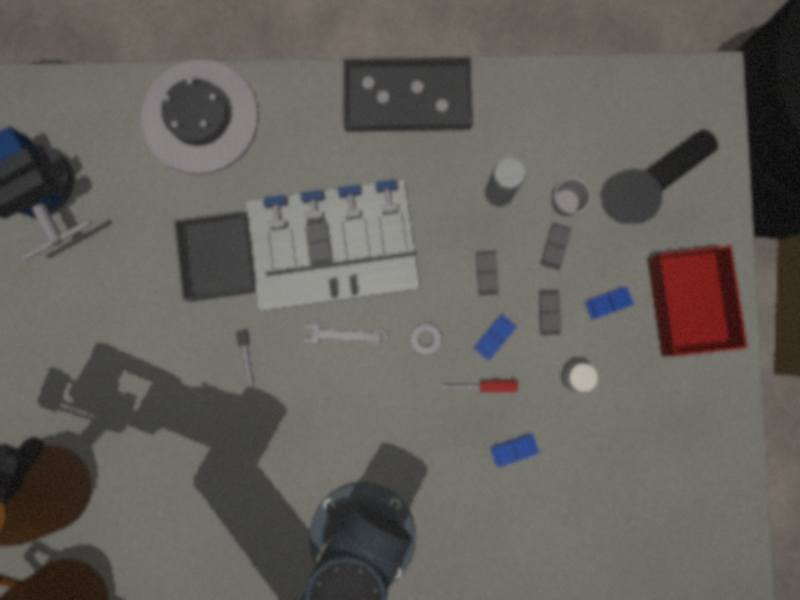

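View pics/scene0.png

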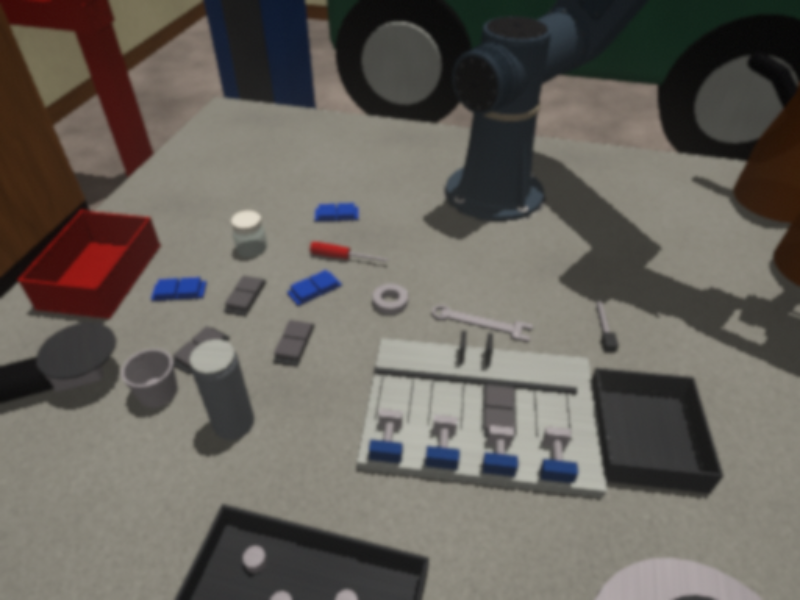

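The top view shows three grey pads at display pixels (487,272), (556,246) and (550,312), three blue decoys, and the carrier at about (333,245) with the worn pad at (318,240). The scrap box is at (215,257), the clevis lugs at (333,287) and (354,284), and the pin at (246,357) with its head up. The scene view agrees.

```bash
cat > h.py <<'E'
import numpy as np, cv2
from rig import bot, viewer
from scipy.spatial.transform import Rotation as Rn
def cast(c,uv,z):
    uv=np.atleast_2d(np.asarray(uv,float)); d=np.c_[uv,np.ones(len(uv))]@np.linalg.inv(c["camera_matrix"]).T
    o=-c["R"].T@c["t"]; d=d@c["R"]
    return o+d*((z-o[2])/d[:,2])[:,None]
def proj(c,X):
    p=(np.atleast_2d(X)@c["R"].T+c["t"])@c["camera_matrix"].T
    return p[:,:2]/p[:,2:]
def plan(x,y,z,yaw):
    """tool shift and turn to reach TCP xyz, pointing down, tool y along yaw deg (mod 180); from measured pose"""
    s=bot.read_state(); R=s["tcp_rot"]; p=s["position"]
    best=None
    for k in (-360,-180,0,180,360):
        j6=np.degrees(np.arctan2(y,x))-(yaw+k)
        if best is None or abs(j6)<abs(best[0]): best=(j6,yaw+k)
    a=np.radians(best[1]); Y=np.array([np.cos(a),np.sin(a),0]); Z=np.array([0,0,-1.]); X=np.cross(Y,Z)
    T=np.c_[X,Y,Z]
    print("off",np.round(R.T@(np.array([x,y,z])-p),4),"dr",np.round(Rn.from_matrix(R.T@T).as_rotvec(degrees=True),1),"j6",round(best[0],1),"now",np.round(p,4),"F",np.round(s["force"],1),"open",round(s["opening"],3),"t",round(s["time_s"],1))
def blobs(c,mask,z,amin,amax):
    out=[]
    for k in cv2.findContours(mask.astype(np.uint8),cv2.RETR_EXTERNAL,cv2.CHAIN_APPROX_NONE)[0]:
        a=cv2.contourArea(k)
        if amin<a<amax:
            P=cast(c,k[:,0],z)[:,:2]
            (cx,cy),(w,h),an=cv2.minAreaRect((P*1000).astype(np.float32))
            if w<h: w,h,an=h,w,an+90
            out.append((round(cx,1),round(cy,1),round(w,1),round(h,1),round((an+90)%180-90,1),np.round(k[:,0].mean(0)).tolist()))
    return out
E
python3 - <<'E'
from h import *
c=dict(np.load("top0.npz")); im=c["color"]; hsv=cv2.cvtColor(im,cv2.COLOR_RGB2HSV)
for n,(u,v) in dict(pad=(312,174),table=(280,150),deck=(220,184),worn=(203,153),pinhead=(155.5,216),shaft=(159,232),lug=(213,184)).items(): print(n,im[int(v),int(u)],hsv[int(v),int(u)])
V=hsv[:,:,2].copy(); S=hsv[:,:,1]
roi=np.zeros_like(V); roi[100:240,110:390]=1
for th in (70,80,90): print(th,*blobs(c,(V<th)&(roi>0),.016,60,2500),sep="\n ")
for th in (140,160,180): print("deck",th,*blobs(c,(V>th)&(roi>0),.02,2000,20000),sep="\n ")
print("blue",*blobs(c,(S>120)&(hsv[:,:,0]>100)&(hsv[:,:,0]<130)&(roi>0),.046,20,900),sep="\n ")
E
```

```text
pad [79 79 76] [30 10 79]
table [113 112 104] [ 27  20 113]
deck [149 152 145] [ 43  12 152]
worn [87 87 86] [30  3 87]
pinhead [70 69 69] [ 0  4 70]
shaft [101  99  98] [ 10   8 101]
lug [67 69 66] [50 11 69]
70
 (553.9, 291.2, 162.9, 143.9, 7.1, [137.0, 164.0])
 (673.9, -280.8, 54.0, 40.4, 56.8, [319.0, 123.0])
80
 (554.0, 290.7, 166.4, 147.2, 6.8, [137.0, 164.0])
 (675.1, -281.3, 57.8, 47.7, 55.6, [319.0, 123.0])
90
 (431.4, -376.6, 84.7, 37.3, -1.8, [350.0, 199.0])
 (564.4, -392.9, 88.7, 39.3, -16.3, [355.0, 157.0])
 (554.2, 291.5, 168.5, 149.7, 7.1, [137.0, 164.0])
 (672.5, -438.8, 58.4, 35.5, 40.7, [368.0, 123.0])
 (663.8, -495.8, 73.8, 15.7, -2.2, [387.0, 126.0])
 (676.1, -282.7, 59.6, 53.7, 59.3, [319.0, 122.0])
deck
 140
deck
 160
deck
 180
blue
 (382.0, -264.4, 81.9, 35.2, -40.4, [316.0, 216.0])
 (440.3, -469.9, 45.9, 34.5, -72.4, [383.0, 195.0])
```

Run:
```python
from h import *
c=dict(np.load("top0.npz")); im=c["color"]; hsv=cv2.cvtColor(im,cv2.COLOR_RGB2HSV)
V=hsv[:,:,2].copy(); S=hsv[:,:,1]
roi=np.zeros_like(V); roi[100:240,110:390]=1
for th in (95,100): print(th,*blobs(c,(V<th)&(roi>0),.016,60,2500),sep="\n ")
print("box",*blobs(c,(V<85)&(roi>0),.045,1000,2500),sep="\n ")
for th in (122,128,134):
    m=((V>th)&(roi>0)).astype(np.uint8); m=cv2.morphologyEx(m,cv2.MORPH_CLOSE,np.ones((9,9)))
    print("deck",th,*blobs(c,m,.02,2000,20000),sep="\n ")
m=(S>70)&(hsv[:,:,0]>95)&(hsv[:,:,0]<135)&(roi>0)
print("blue",*blobs(c,m,.046,15,900),sep="\n ")
r2=np.zeros_like(V); r2[200:255,140:175]=1
print("pin",*blobs(c,(V<85)&(r2>0),.016,20,500),sep="\n ")
cv2.imwrite("pics/topcrop.png",cv2.resize(im[100:220,100:280,::-1],(800,533),interpolation=cv2.INTER_CUBIC))
```

```text
95
 (327.8, -419.8, 58.0, 22.8, -59.6, [366.0, 233.0])
 (388.6, 234.3, 31.4, 25.0, 0.3, [155.0, 216.0])
 (431.4, -378.2, 90.8, 40.4, -1.8, [351.0, 199.0])
 (513.0, -255.0, 89.0, 39.4, 0.9, [311.0, 174.0])
 (564.2, -393.7, 89.9, 41.1, -17.6, [355.0, 157.0])
 (583.5, 41.3, 301.5, 100.3, -82.8, [214.0, 163.0])
 (554.2, 291.5, 170.4, 150.5, 7.0, [137.0, 164.0])
 (673.2, -438.8, 62.4, 38.6, 43.0, [368.0, 123.0])
 (663.8, -495.8, 73.8, 15.7, -2.2, [387.0, 126.0])
 (676.6, -282.0, 63.7, 56.2, 56.4, [319.0, 122.0])
100
 (328.7, -420.3, 59.6, 23.8, -59.6, [367.0, 233.0])
 (380.7, 234.2, 53.0, 25.0, 0.3, [156.0, 218.0])
 (431.4, -378.2, 90.9, 40.4, -1.8, [351.0, 199.0])
 (513.1, -254.3, 89.3, 41.4, 1.1, [311.0, 174.0])
 (564.5, -393.8, 92.4, 42.7, -18.2, [355.0, 157.0])
 (584.5, 41.1, 301.9, 103.6, -82.9, [215.0, 164.0])
 (554.1, 291.6, 172.6, 150.8, 7.1, [137.0, 164.0])
 (671.9, -437.9, 62.8, 42.4, 40.7, [368.0, 123.0])
 (662.2, -495.7, 77.0, 15.7, -2.2, [387.0, 126.0])
 (676.0, -283.8, 63.8, 59.7, 60.5, [320.0, 122.0])
box
 (549.6, 282.4, 163.8, 144.7, 7.1, [137.0, 164.0])
deck
 122
 (512.7, 14.2, 486.9, 388.3, 33.3, [234.0, 174.0])
deck
 128
 (574.0, 55.4, 323.2, 224.6, -83.0, [212.0, 155.0])
deck
 134
 (574.4, 55.1, 322.1, 222.3, -83.0, [213.0, 155.0])
blue
 (382.4, -264.7, 86.6, 39.8, -40.4, [316.0, 215.0])
 (439.7, -469.6, 49.0, 39.2, -72.4, [383.0, 195.0])
 (658.5, 164.9, 40.3, 15.6, -82.7, [176.0, 128.0])
 (667.3, 91.5, 38.5, 16.1, -82.7, [199.0, 125.0])
 (677.3, 17.3, 38.4, 14.5, -83.7, [223.0, 121.0])
 (686.1, -56.9, 38.0, 14.9, -83.7, [247.0, 118.0])
pin
 (280.3, 227.4, 105.7, 18.4, 89.2, [156.0, 252.0])
 (390.1, 232.7, 28.2, 21.9, 0.4, [155.0, 216.0])
```

View pics/topcrop.png

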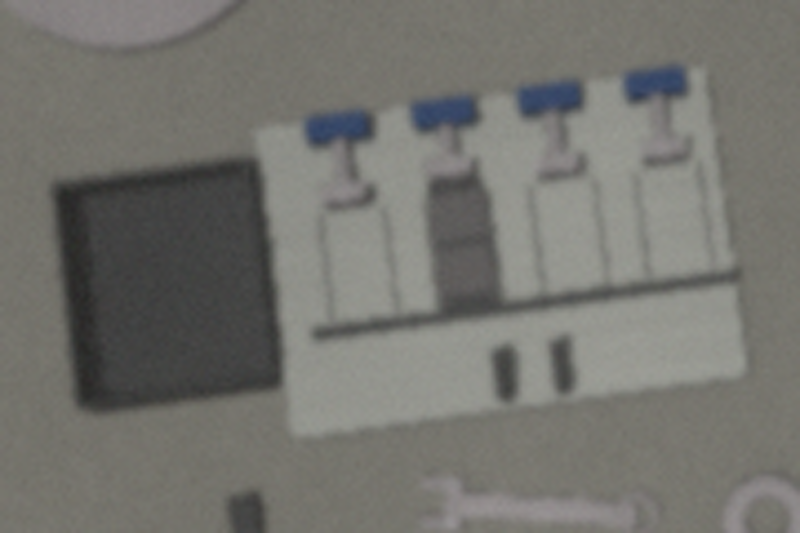

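The crop shows the carrier upright and the worn pad in the second nest from the left, at crop (465,245). The four jaws sit below their blue housings and the lugs are at crop (505,372) and (562,365). From the deck and housings, the carrier origin is about (583,44) mm with yaw 7.1°.

```bash
cat >> h.py <<'E'
O=np.array([.5832,.0437]); YAW=7.1
def car(x,y):
    a=np.radians(YAW); return O+np.array([[np.cos(a),-np.sin(a)],[np.sin(a),np.cos(a)]])@np.array([x,y])
E
python3 - <<'E'
from h import *
print(car(0,.0375)); plan(*car(-0.01,.0375),.16,97.1)
E
```

```text
[0.57856494 0.08091245]
off [-0.5118 -0.3637  0.0622] dr [ -0.1  -0.  -26.1] j6 -89.1 now [0.2032 0.5903 0.2216] F [-0.5  0.7  0.1] open 1.001 t 0.1
```

servo_tool(
  targets=[
    {"offset":[-0.512,-0.364,0.062],"dr":[0,0,-26.1]},
    {"offset":[-0.512,-0.364,0.062],"dr":[0,0,-26.1]},
    {"offset":[-0.512,-0.364,0.062],"dr":[0,0,-26.1]},
    {"offset":[-0.512,-0.364,0.062],"dr":[0,0,-26.1]},
    {"offset":[-0.512,-0.364,0.062],"dr":[0,0,-26.1]},
    {"offset":[-0.512,-0.364,0.062],"dr":[0,0,-26.1]},
    {"offset":[-0.512,-0.364,0.062],"dr":[0,0,-26.1]},
    {"offset":[-0.512,-0.364,0.062],"dr":[0,0,-26.1]},
    {"offset":[-0.512,-0.364,0.062],"dr":[0,0,-26.1]},
    {"offset":[-0.512,-0.364,0.062],"dr":[0,0,-26.1]},
    {"offset":[-0.512,-0.364,0.062],"dr":[0,0,-26.1]},
    {"offset":[-0.512,-0.364,0.062],"dr":[0,0,-26.1]},
    {"offset":[-0.512,-0.364,0.062],"dr":[0,0,-26.1]},
    {"offset":[-0.512,-0.364,0.062],"dr":[0,0,-26.1]},
    {"offset":[-0.512,-0.364,0.062],"dr":[0,0,-26.1]},
    {"offset":[-0.512,-0.364,0.062],"dr":[0,0,-26.1]},
    {"offset":[-0.512,-0.364,0.062],"dr":[0,0,-26.1]},
    {"offset":[-0.512,-0.364,0.062],"dr":[0,0,-26.1]},
    {"offset":[-0.512,-0.364,0.062],"dr":[0,0,-26.1]},
  ],
)

```text
time_s: 1.68
position: [0.5675, 0.0811, 0.1602]
tcp_rot: [[-0.992, -0.124, -0.002], [-0.124, 0.992, 0.001], [0.002, 0.001, -1.0]]
force: [-1.3, 0.3, 0.2]
opening: 0.999
grasp_force: 0.0
```

Run:
```python
from h import *
c=viewer.capture("wrist"); np.savez("w0.npz",**c)
im=c["color"].copy()
for x in (-.098,0): 
  for y in (-.1125,-.0375,.0375,.1125):
    u=proj(c,[*car(x,y),.02])[0]; cv2.circle(im,(int(u[0]),int(u[1])),2,(255,0,0),-1)
cv2.imwrite("pics/w0.png",cv2.resize(im[:,:,::-1],(800,600)))
plan(*car(-0.005,.0375),.16,97.1)
print(-c["R"].T@c["t"])
```

```text
off [-0.0059 -0.0019  0.0004] dr [ 0.  -0.1  0.1] j6 -89.1 now [0.5675 0.0814 0.1604] F [-0.5  0.4  1. ] open 0.999 t 1.7
[0.49163093 0.07189741 0.32318351]
```

View pics/w0.png

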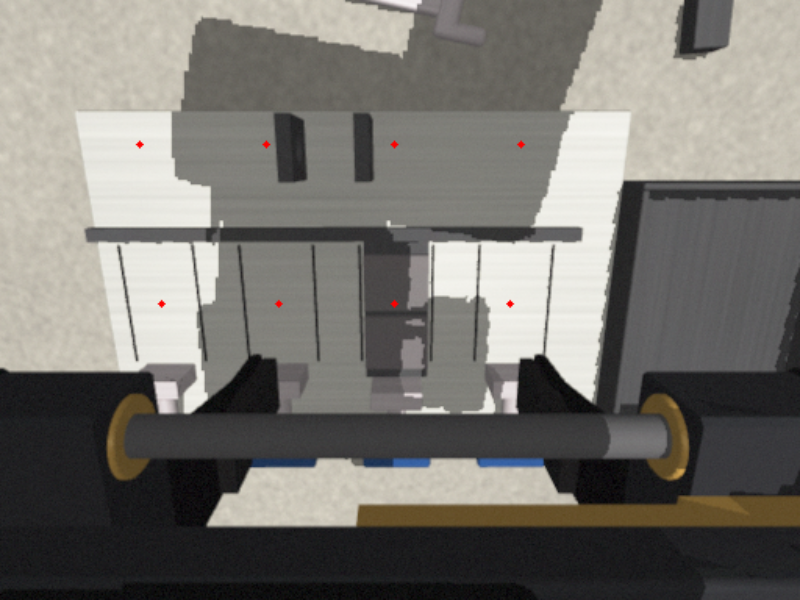

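The wrist view shows the predicted nest centres (red) within about 3 display px of the nest markings. The deck's near corners are at (77,111) and (630,111), and the worn pad's groove is at about (395,313). I'll refine the carrier pose from those corners and check it against the groove.

Run:
```python
from h import *
c=dict(np.load("w0.npz"))
k=512/800
A=cast(c,[[77.5*k,111*k],[630*k,111*k]],.02)[:,:2]
d=A[1]-A[0]; print("len",np.linalg.norm(d),"yaw",np.degrees(np.arctan2(d[1],d[0]))-90)
a=np.arctan2(d[1],d[0])-np.pi/2; M=np.array([[np.cos(a),-np.sin(a)],[np.sin(a),np.cos(a)]])
for q,p in zip(A,[(-.12,-.15),(-.12,.175)]): print("origin",q-M@np.array(p))
def loc(u,v,z):
    return (np.array([[np.cos(.1239),np.sin(.1239)],[-np.sin(.1239),np.cos(.1239)]])@(cast(c,[[u*k,v*k]],z)[0,:2]-O))*1e3
print("worn groove",loc(395,313,.031),"sides",loc(365,300,.026)[1],loc(429,300,.026)[1],"rail top near/far",loc(390,228,.028)[0],loc(390,242,.028)[0],"lug outer tops",loc(276,114,.06),loc(276,181,.06),loc(372,114,.06),loc(372,181,.06))
```

```text
len 0.3208290695908519 yaw 7.095473692208145
origin [0.58583994 0.047902  ]
origin [0.58635514 0.04376302]
worn groove [ 2.4689569  38.05990447] sides 19.068413605438202 59.56457244915552 rail top near/far -50.21293716642831 -41.74190474074199 lug outer tops [-111.55925063  -21.75402199] [-78.75211183 -24.01832243] [-111.55618746   26.71166481] [-78.745927    26.23825112]
```

```bash
sed -i 's/^O=.*;/O=np.array([.5856,.0456]);/' h.py
python3 - <<'E'
from h import *
plan(*car(0,.0375),.024,97.1)
E
```

```text
off [-0.0138 -0.0004  0.1364] dr [ 0.  -0.1  0.1] j6 -89.0 now [0.5675 0.0814 0.1604] F [-0.5  0.4  1. ] open 0.999 t 1.7
```

servo_tool(
  targets=[
    {"offset":[-0.014,0,0.03],"dr":[0,0,0]},
    {"offset":[-0.014,0,0.06],"dr":[0,0,0]},
    {"offset":[-0.014,0,0.09],"dr":[0,0,0]},
    {"offset":[-0.014,0,0.115],"dr":[0,0,0]},
    {"offset":[-0.014,0,0.13],"dr":[0,0,0]},
    {"offset":[-0.014,0,0.136],"dr":[0,0,0]},
    {"offset":[-0.014,0,0.136],"dr":[0,0,0]},
    {"offset":[-0.014,0,0.136],"dr":[0,0,0]},
  ],
)

```text
time_s: 2.4
position: [0.5829, 0.0827, 0.0251]
tcp_rot: [[-0.992, -0.125, 0.0], [-0.125, 0.992, 0.0], [-0.0, -0.0, -1.0]]
force: [0.2, 0.2, 0.7]
opening: 1.001
grasp_force: 0.0
```

servo_tool(
  targets=[
    {"offset":[0,0,0],"dr":[0,0,0]},
    {"offset":[0,0,0],"dr":[0,0,0]},
    {"offset":[0,0,0],"dr":[0,0,0]},
    {"offset":[0,0,0],"dr":[0,0,0]},
    {"offset":[0,0,0],"dr":[0,0,0]},
    {"offset":[0,0,0],"dr":[0,0,0]},
    {"offset":[0,0,0],"dr":[0,0,0]},
    {"offset":[0,0,0],"dr":[0,0,0]},
  ],
  gripper=1,
)

```text
time_s: 3.07
position: [0.5829, 0.0816, 0.0246]
tcp_rot: [[-0.992, -0.123, 0.0], [-0.123, 0.992, -0.0], [-0.0, -0.0, -1.0]]
force: [0.0, 0.1, -0.4]
opening: 0.48
grasp_force: 0.0
```

servo_tool(
  targets=[
    {"offset":[0,0,0],"dr":[0,0,0]},
    {"offset":[0,0,0],"dr":[0,0,0]},
    {"offset":[0,0,0],"dr":[0,0,0]},
  ],
)

```text
time_s: 3.32
position: [0.5829, 0.0819, 0.0245]
tcp_rot: [[-0.992, -0.123, -0.0], [-0.123, 0.992, 0.0], [0.0, 0.0, -1.0]]
force: [-0.3, -0.1, 0.1]
opening: 0.451
grasp_force: 30.0
```

Run:
```python
from h import *
plan(*car(0,.0375),.13,97.1); plan(*car(0,.245),.11,97.1)
```

```text
off [ 0.0018  0.0012 -0.1055] dr [ 0. -0. -0.] j6 -89.0 now [0.5829 0.0819 0.0245] F [-0.3 -0.1  0.1] open 0.451 t 3.3
off [ 0.0019  0.2087 -0.0854] dr [ 0. -0. -0.] j6 -69.6 now [0.5829 0.0819 0.0245] F [-0.3 -0.1  0.1] open 0.451 t 3.3
```

servo_tool(
  targets=[
    {"offset":[0,0,-0.02],"dr":[0,0,0]},
    {"offset":[0,0,-0.05],"dr":[0,0,0]},
    {"offset":[0,0,-0.085],"dr":[0,0,0]},
    {"offset":[0,0.03,-0.085],"dr":[0,0,0]},
    {"offset":[0,0.065,-0.085],"dr":[0,0,0]},
    {"offset":[0,0.1,-0.085],"dr":[0,0,0]},
    {"offset":[0,0.135,-0.085],"dr":[0,0,0]},
    {"offset":[0,0.17,-0.085],"dr":[0,0,0]},
    {"offset":[0,0.195,-0.085],"dr":[0,0,0]},
    {"offset":[0,0.208,-0.085],"dr":[0,0,0]},
    {"offset":[0,0.208,-0.06],"dr":[0,0,0]},
    {"offset":[0,0.208,-0.03],"dr":[0,0,0]},
    {"offset":[0,0.208,-0.01],"dr":[0,0,0]},
    {"offset":[0,0.208,0.004],"dr":[0,0,0]},
    {"offset":[0,0.208,0.004],"dr":[0,0,0]},
  ],
)

```text
time_s: 4.57
position: [0.5545, 0.2863, 0.0167]
tcp_rot: [[-0.992, -0.123, -0.008], [-0.123, 0.992, -0.003], [0.008, -0.002, -1.0]]
force: [-0.3, -0.2, -1.8]
opening: 0.455
grasp_force: 30.0
```

servo_tool(
  targets=[
    {"offset":[0,0,0],"dr":[0,0,0]},
    {"offset":[0,0,0],"dr":[0,0,0]},
    {"offset":[0,0,0],"dr":[0,0,0]},
    {"offset":[0,0,0],"dr":[0,0,0]},
    {"offset":[0,0,-0.03],"dr":[0,0,0]},
    {"offset":[0,0,-0.07],"dr":[0,0,0]},
    {"offset":[0,0,-0.1],"dr":[0,0,0]},
    {"offset":[0,0,-0.13],"dr":[0,0,0]},
  ],
  gripper=-0.4,
)

```text
time_s: 5.23
position: [0.5578, 0.2883, 0.1536]
tcp_rot: [[-0.992, -0.124, 0.003], [-0.124, 0.992, 0.001], [-0.003, 0.0, -1.0]]
force: [0.4, -0.8, -0.6]
opening: 0.697
grasp_force: 0.0
```

Run:
```python
from h import *
c=viewer.capture("top"); np.savez("top1.npz",**c)
im=c["color"]
V=cv2.cvtColor(im,cv2.COLOR_RGB2HSV)[:,:,2]
r2=np.zeros_like(V); r2[200:240,140:175]=1
print("pin",*blobs(c,(V<85)&(r2>0),.016,20,500),sep="\n ")
plan(.37,.233,.16,90)
a=viewer.capture("scene")["color"]; cv2.imwrite("pics/s1.png",cv2.resize(a[200:340,220:480,::-1],(780,420)))
```

```text
pin
off [ 0.197  -0.0324 -0.0028] dr [0.2 0.8 7.1] j6 -57.8 now [0.5615 0.2896 0.1601] F [ 0.9 -0.1  2.5] open 0.695 t 5.3
```

View pics/s1.png

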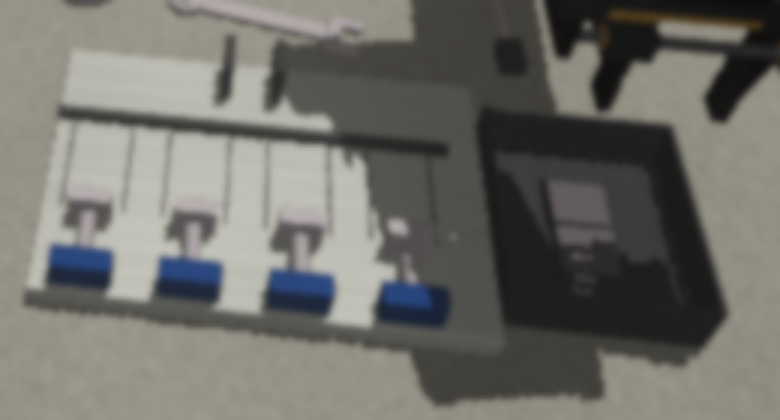

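The scene view shows the worn pad lying inside the box, at crop (580,225), and all four jaws closed. Next is the pin.

servo_tool(
  targets=[
    {"offset":[0.03,-0.01,0],"dr":[0,0,4]},
    {"offset":[0.065,-0.015,0],"dr":[0,0,7]},
    {"offset":[0.1,-0.025,0],"dr":[0,0,7]},
    {"offset":[0.13,-0.03,0],"dr":[0,0,7]},
    {"offset":[0.13,-0.03,0],"dr":[0,0,7]},
    {"offset":[0.13,-0.03,0],"dr":[0,0,7]},
  ],
)

```text
time_s: 5.83
position: [0.43, 0.2418, 0.1507]
tcp_rot: [[-1.0, -0.002, -0.001], [-0.002, 1.0, -0.0], [0.001, -0.0, -1.0]]
force: [0.7, 0.5, 0.9]
opening: 0.699
grasp_force: 0.0
```

Run:
```python
from h import *
c=viewer.capture("wrist"); np.savez("w1.npz",**c)
im=c["color"].copy()
print(proj(c,[[.39,.233,.016],[.28,.23,.005]]))
cv2.imwrite("pics/w1.png",cv2.resize(im[:,:,::-1],(800,600)))
plan(.39,.233,.16,90)
```

```text
[[244.72110573 144.69559142]
 [240.80857796  18.16326631]]
off [ 0.0424 -0.0093 -0.0091] dr [0.  0.1 0.1] j6 -59.1 now [0.4324 0.2424 0.151 ] F [ 0.5 -0.5 -0.2] open 0.702 t 5.9
```

View pics/w1.png

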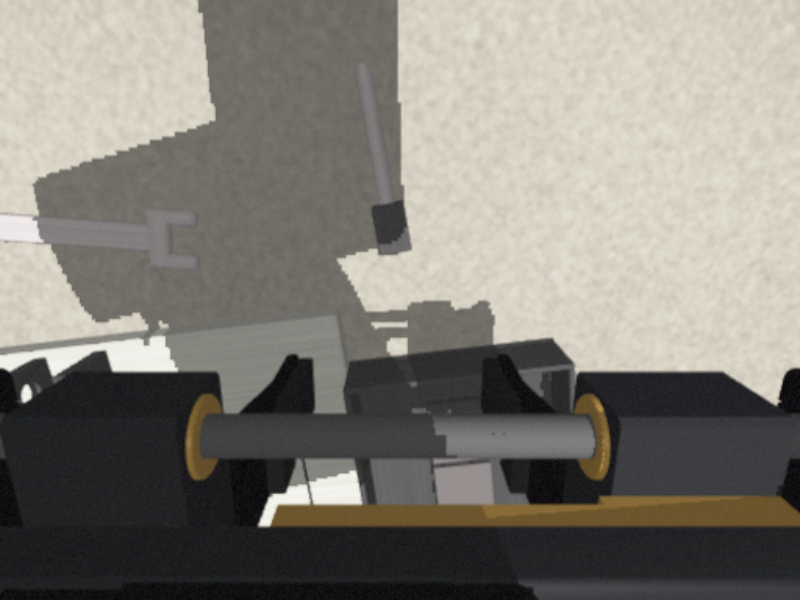

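The wrist view shows the pin: its shaft runs from the tip at (362,65) to the shoulder at about (389,203), with the dark head from (373,205) to (410,250).

Run:
```python
from h import *
c=dict(np.load("w1.npz")); k=512/800
A=cast(c,[[362.5*k,65*k],[389*k,202*k]],.005)[:,:2]
d=A[0]-A[1]; print(A,np.linalg.norm(d),np.degrees(np.arctan2(d[1],d[0])))
H=cast(c,[[373*k,207*k],[404*k,202*k],[410*k,248*k],[379*k,253*k]],.016)[:,:2]; print("head",H.mean(0),np.linalg.norm(H[1]-H[0]),np.linalg.norm(H[2]-H[1]))
u=d/np.linalg.norm(d); g=A[1]-.014*u; an=np.degrees(np.arctan2(u[1],u[0])); print(g,an)
plan(*g,.003,an-90)
```

```text
[[0.29890642 0.22185622]
 [0.37646341 0.2368831 ]] 0.07899933406468998 -169.03464589150758
head [0.39103106 0.23854928] 0.018846867222942664 0.028019938886335888
[0.39020781 0.23954612] -169.03464589150758
off [ 0.0425 -0.0029  0.148 ] dr [  0.    0.1 -10.9] j6 -69.4 now [0.4324 0.2424 0.151 ] F [ 0.5 -0.5 -0.2] open 0.702 t 5.9
```

servo_tool(
  targets=[
    {"offset":[0.03,-0.003,0.02],"dr":[0,0,-6]},
    {"offset":[0.0425,-0.003,0.05],"dr":[0,0,-11]},
    {"offset":[0.0425,-0.003,0.08],"dr":[0,0,-11]},
    {"offset":[0.0425,-0.003,0.11],"dr":[0,0,-11]},
    {"offset":[0.0425,-0.003,0.135],"dr":[0,0,-11]},
    {"offset":[0.0425,-0.003,0.145],"dr":[0,0,-11]},
    {"offset":[0.0425,-0.003,0.147],"dr":[0,0,-11]},
    {"offset":[0.0425,-0.003,0.147],"dr":[0,0,-11]},
  ],
)

```text
time_s: 6.55
position: [0.3906, 0.2395, 0.0031]
tcp_rot: [[-0.981, -0.192, 0.0], [-0.192, 0.981, 0.0], [-0.0, 0.0, -1.0]]
force: [0.4, 0.0, -0.1]
opening: 0.701
grasp_force: 0.0
```

servo_tool(
  targets=[
    {"offset":[0,0,0],"dr":[0,0,0]},
    {"offset":[0,0,0],"dr":[0,0,0]},
    {"offset":[0,0,0],"dr":[0,0,0]},
    {"offset":[0,0,0],"dr":[0,0,0]},
    {"offset":[0,0,0],"dr":[0,0,0]},
    {"offset":[0,0,0],"dr":[0,0,0]},
    {"offset":[0,0,0],"dr":[0,0,0]},
    {"offset":[0,0,0],"dr":[0,0,0]},
    {"offset":[0,0,0],"dr":[0,0,0]},
    {"offset":[0,0,0],"dr":[0,0,0]},
  ],
  gripper=1,
)

```text
time_s: 7.38
position: [0.3896, 0.2392, 0.0038]
tcp_rot: [[-0.981, -0.192, 0.0], [-0.192, 0.981, 0.0], [-0.0, 0.0, -1.0]]
force: [-0.3, 0.1, 4.9]
opening: 0.224
grasp_force: 29.9
```

Run:
```python
from h import *
print(car(-.098,-.145)); plan(*car(-.098,-.145),.12,7.1)
```

```text
[ 0.50627368 -0.11040108]
off [-0.0473 -0.3656 -0.1162] dr [ 0.  0. 94.] j6 -19.4 now [0.3896 0.2392 0.0038] F [-0.3  0.1  4.9] open 0.224 t 7.4
```

servo_tool(
  targets=[
    {"offset":[0,0,-0.02],"dr":[0,0,0]},
    {"offset":[0,0,-0.05],"dr":[0,0,0]},
    {"offset":[0,-0.01,-0.085],"dr":[0,0,4]},
    {"offset":[-0.003,-0.03,-0.116],"dr":[0,0,10]},
    {"offset":[-0.006,-0.05,-0.116],"dr":[0,0,16]},
    {"offset":[-0.01,-0.075,-0.116],"dr":[0,0,22]},
    {"offset":[-0.013,-0.1,-0.116],"dr":[0,0,28]},
    {"offset":[-0.016,-0.125,-0.116],"dr":[0,0,34]},
    {"offset":[-0.019,-0.15,-0.116],"dr":[0,0,40]},
    {"offset":[-0.022,-0.175,-0.116],"dr":[0,0,46]},
    {"offset":[-0.025,-0.2,-0.116],"dr":[0,0,52]},
    {"offset":[-0.028,-0.225,-0.116],"dr":[0,0,58]},
    {"offset":[-0.032,-0.25,-0.116],"dr":[0,0,64]},
    {"offset":[-0.035,-0.275,-0.116],"dr":[0,0,70]},
    {"offset":[-0.038,-0.3,-0.116],"dr":[0,0,76]},
    {"offset":[-0.041,-0.325,-0.116],"dr":[0,0,82]},
    {"offset":[-0.045,-0.35,-0.116],"dr":[0,0,88]},
    {"offset":[-0.047,-0.366,-0.116],"dr":[0,0,94]},
    {"offset":[-0.047,-0.366,-0.116],"dr":[0,0,94]},
    {"offset":[-0.047,-0.366,-0.116],"dr":[0,0,94]},
  ],
)

```text
time_s: 9.05
position: [0.5055, -0.1112, 0.119]
tcp_rot: [[-0.124, 0.992, -0.001], [0.992, 0.124, 0.001], [0.001, -0.001, -1.0]]
force: [-1.6, 0.3, -1.2]
opening: 0.228
grasp_force: 29.9
```

Run:
```python
from h import *
c=viewer.capture("wrist"); s=viewer.capture("scene")["color"]; np.savez("w2.npz",**c)
cv2.imwrite("pics/w2.png",np.vstack([cv2.resize(c["color"][:,:,::-1],(560,420)),cv2.resize(s[170:270,190:390,::-1],(560,180))[:, :]]))
plan(*car(-.098,-.145),.0385,7.1)
```

```text
off [-0.0011  0.0017  0.0805] dr [-0.1 -0.1  0.1] j6 -19.4 now [ 0.5047 -0.1097  0.1191] F [ 0.6 -0.3 -0.8] open 0.228 t 9.2
```

View pics/w2.png

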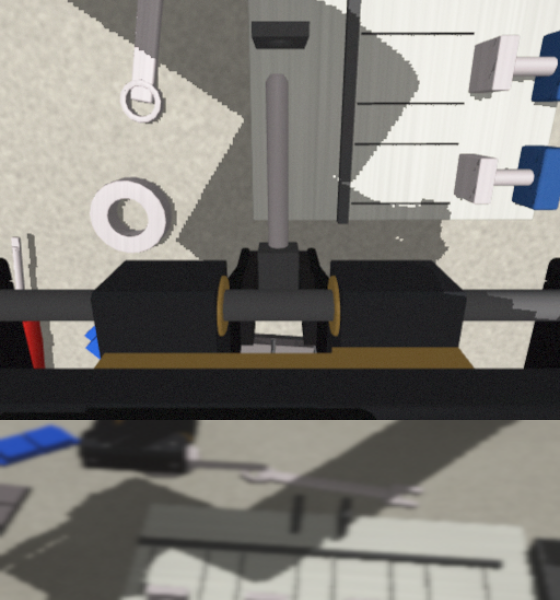

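The wrist view shows the pin gripped straight, with its tip at (277,75) and shoulder at (278,247), pointing at the near lug at (280,35). I'll check its pitch and line.

Run:
```python
from h import *
c=dict(np.load("w2.npz")); k=512/560
a=np.radians(YAW); M=np.array([[np.cos(a),np.sin(a)],[-np.sin(a),np.cos(a)]])
for n,p,z in (("tip",(277,75),.1206),("shoulder",(278.5,247),.1206),("lugL",(252,22.5),.06),("lugR",(310,22.5),.06),("lugLn",(254,47),.06),("lugRn",(306,47),.06)):
    print(n,np.round(M@(cast(c,[[p[0]*k,p[1]*k]],z)[0,:2]-O)*1e3,1))
s=bot.read_state(); print("tcp",np.round(M@(s["position"][:2]-O)*1e3,1))
```

```text
tip [-99.5 -52.3]
shoulder [ -98.8 -133.5]
lugL [-114.2  -17.6]
lugR [-80.4 -17.6]
lugLn [-113.3  -30.6]
lugRn [-82.5 -30.6]
tcp [ -99.5 -144.1]
```

servo_tool(
  targets=[
    {"offset":[0,0.0017,0.03],"dr":[0,0,0]},
    {"offset":[0,0.0017,0.06],"dr":[0,0,0]},
    {"offset":[0,0.0017,0.077],"dr":[0,0,0]},
    {"offset":[0,0.0017,0.0805],"dr":[0,0,0]},
    {"offset":[0,0.0017,0.0805],"dr":[0,0,0]},
    {"offset":[0,0.0017,0.0805],"dr":[0,0,0]},
  ],
)

```text
time_s: 9.65
position: [0.5077, -0.11, 0.0395]
tcp_rot: [[-0.125, 0.992, 0.0], [0.992, 0.125, -0.0], [-0.0, 0.0, -1.0]]
force: [-0.1, -0.9, -0.4]
opening: 0.229
grasp_force: 29.9
```

Run:
```python
from h import *
c=viewer.capture("wrist"); 
cv2.imwrite("pics/w3.png",cv2.resize(c["color"][:240,130:380,::-1],(600,576)))
np.savez("w3.npz",**c)
plan(*car(-.098,-.145),.0385,7.1)
```

```text
off [ 0.0002 -0.002   0.0015] dr [0.1 0.  0.1] j6 -19.4 now [ 0.5083 -0.1104  0.04  ] F [ 0.1  0.1 -0.2] open 0.229 t 9.7
```

View pics/w3.png

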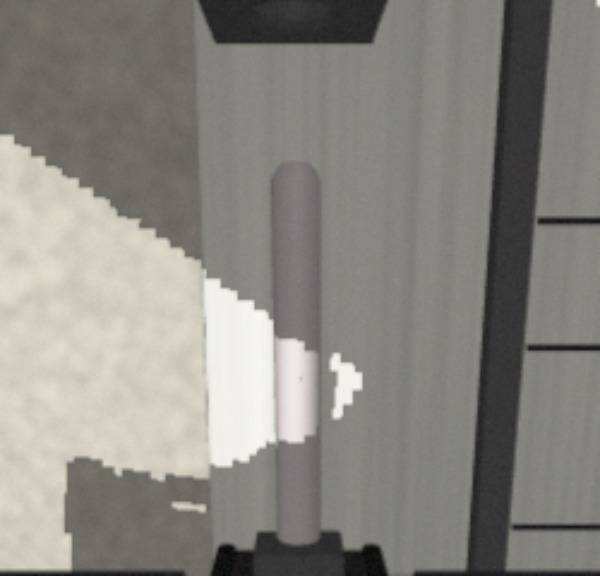

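The crop shows the pin tip at (296,163), its root at (298,540), and the lug's lower edge spanning (217–376, 43), so sideways alignment is good. Next I'll check pitch from the apparent shaft widths.

Run:
```python
from h import *
c=dict(np.load("w3.npz")); a=np.radians(YAW); M=np.array([[np.cos(a),np.sin(a)],[-np.sin(a),np.cos(a)]])
print("cam axis",np.round(c["R"][2],3))
f=lambda u,v:(u/2.4+130,v/2.4)
for n,p,z in (("tip",(296,163),.0415),("shoulder",(298,540),.0415),("lugbotL",(217,43),.02),("lugbotR",(376,43),.02)): print(n,np.round(M@(cast(c,[f(*p)],z)[0,:2]-O)*1e3,1))
g=cv2.cvtColor(c["color"],cv2.COLOR_RGB2GRAY)
D=lambda z,u,v:(c["R"]@(cast(c,[f(u,v)],z)[0])+c["t"])[2]
print("expected width crop px: tip",2.4*c["camera_matrix"][0,0]*.01/D(.0415,296,200),"root",2.4*c["camera_matrix"][0,0]*.01/D(.0415,298,520))
```

```text
cam axis [ 0.035 -0.277 -0.96 ]
tip [-97.2 -51.1]
shoulder [ -96.8 -131.9]
lugbotL [-114.5  -24.5]
lugbotR [-79.9 -24.5]
expected width crop px: tip 49.35085671466594 root 43.79213949396248
```

servo_tool(
  targets=[
    {"offset":[0.015,0,0.001],"dr":[0,0,0]},
    {"offset":[0.03,0,0.001],"dr":[0,0,0]},
    {"offset":[0.04,0,0.001],"dr":[0,0,0]},
    {"offset":[0.05,0,0.001],"dr":[0,0,0]},
    {"offset":[0.06,0,0.001],"dr":[0,0,0]},
    {"offset":[0.07,0,0.001],"dr":[0,0,0]},
    {"offset":[0.08,0,0.001],"dr":[0,0,0]},
    {"offset":[0.09,0,0.001],"dr":[0,0,0]},
    {"offset":[0.1,0,0.001],"dr":[0,0,0]},
    {"offset":[0.1,0,0.001],"dr":[0,0,0]},
  ],
)

```text
time_s: 10.53
position: [0.4944, -0.0095, 0.038]
tcp_rot: [[-0.125, 0.992, -0.002], [0.992, 0.125, 0.001], [0.001, -0.001, -1.0]]
force: [-0.6, -0.9, -0.6]
opening: 0.224
grasp_force: 30.0
```

servo_tool(
  targets=[
    {"offset":[0.003,0,0],"dr":[0,0,0]},
    {"offset":[0.005,0,0],"dr":[0,0,0]},
    {"offset":[0.006,0,0],"dr":[0,0,0]},
    {"offset":[0.007,0,0],"dr":[0,0,0]},
    {"offset":[0.007,0,0],"dr":[0,0,0]},
  ],
)

```text
time_s: 10.95
position: [0.4946, -0.0048, 0.038]
tcp_rot: [[-0.123, 0.992, 0.0], [0.992, 0.123, -0.0], [-0.0, 0.0, -1.0]]
force: [0.4, 0.5, -0.5]
opening: 0.228
grasp_force: 30.0
```

servo_tool(
  targets=[
    {"offset":[0.001,0,0],"dr":[0,0,0]},
    {"offset":[0.002,0,0],"dr":[0,0,0]},
    {"offset":[0.003,0,0],"dr":[0,0,0]},
    {"offset":[0.003,0,0],"dr":[0,0,0]},
  ],
)

```text
time_s: 11.28
position: [0.4947, -0.0045, 0.0381]
tcp_rot: [[-0.126, 0.992, 0.001], [0.992, 0.126, -0.004], [-0.004, 0.0, -1.0]]
force: [-1.7, -12.8, -2.4]
opening: 0.228
grasp_force: 30.0
```

servo_tool(
  targets=[
    {"offset":[0,0,0],"dr":[0,0,0]},
    {"offset":[0,0,0],"dr":[0,0,0]},
    {"offset":[0,0,0],"dr":[0,0,0]},
    {"offset":[0,0,0],"dr":[0,0,0]},
    {"offset":[0,0,0],"dr":[0,0,0]},
    {"offset":[-0.001,0,-0.02],"dr":[0,0,0]},
    {"offset":[-0.001,0,-0.05],"dr":[0,0,0]},
    {"offset":[-0.001,0,-0.09],"dr":[0,0,0]},
    {"offset":[-0.02,0,-0.12],"dr":[0,0,0]},
    {"offset":[-0.05,0,-0.13],"dr":[0,0,0]},
    {"offset":[-0.08,0,-0.13],"dr":[0,0,0]},
    {"offset":[-0.08,0,-0.13],"dr":[0,0,0]},
  ],
  gripper=-0.2,
)

```text
time_s: 12.28
position: [0.5068, -0.0855, 0.1699]
tcp_rot: [[-0.121, 0.993, 0.006], [0.993, 0.121, -0.004], [-0.005, 0.006, -1.0]]
force: [0.3, 0.5, -0.7]
opening: 0.601
grasp_force: 0.0
```

Run:
```python
from h import *
c=viewer.capture("wrist"); np.savez("w4.npz",**c)
cv2.imwrite("pics/w4.png",cv2.resize(c["color"][:240,100:400,::-1],(700,560)))
t=viewer.capture("top"); V=cv2.cvtColor(t["color"],cv2.COLOR_RGB2HSV)[:,:,2]; np.savez("top2.npz",**t)
roi=np.zeros_like(V); roi[130:215,290:375]=1
print("pads",*blobs(t,(V<97)&(roi>0),.016,300,900),sep="\n ")
plan(.45,-.25,.17,0)
```

```text
pads
off [-0.1609 -0.0738 -0.002 ] dr [-0. -0.  7.] j6 -29.1 now [ 0.5037 -0.0814  0.1681] F [-1.1  0.2 -0. ] open 0.6 t 12.4
```

View pics/w4.png

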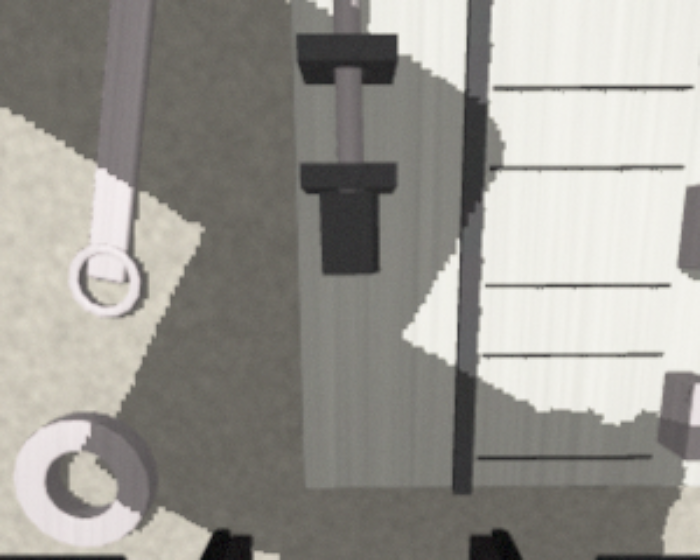

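The pin is home: the head at (350,230) is against the near lug and the shaft passes through both lugs. Now I'll move to view the pads.

Run:
```python
from h import *
plan(.40,-.315,.2,-90)
```

```text
off [-0.2193 -0.1313 -0.032 ] dr [-0. -0. 97.] j6 51.8 now [ 0.5037 -0.0814  0.1681] F [-1.1  0.2 -0. ] open 0.6 t 12.4
```

servo_tool(
  targets=[
    {"offset":[-0.03,-0.01,-0.03],"dr":[0,0,7]},
    {"offset":[-0.06,-0.03,-0.032],"dr":[0,0,14]},
    {"offset":[-0.09,-0.05,-0.032],"dr":[0,0,21]},
    {"offset":[-0.12,-0.07,-0.032],"dr":[0,0,28]},
    {"offset":[-0.15,-0.09,-0.032],"dr":[0,0,35]},
    {"offset":[-0.18,-0.11,-0.032],"dr":[0,0,42]},
    {"offset":[-0.21,-0.13,-0.032],"dr":[0,0,49]},
    {"offset":[-0.219,-0.131,-0.032],"dr":[0,0,56]},
    {"offset":[-0.219,-0.131,-0.032],"dr":[0,0,63]},
    {"offset":[-0.219,-0.131,-0.032],"dr":[0,0,70]},
    {"offset":[-0.219,-0.131,-0.032],"dr":[0,0,77]},
    {"offset":[-0.219,-0.131,-0.032],"dr":[0,0,84]},
    {"offset":[-0.219,-0.131,-0.032],"dr":[0,0,91]},
    {"offset":[-0.219,-0.131,-0.032],"dr":[0,0,97]},
    {"offset":[-0.219,-0.131,-0.032],"dr":[0,0,97]},
    {"offset":[-0.219,-0.131,-0.032],"dr":[0,0,97]},
  ],
)

```text
time_s: 13.72
position: [0.4009, -0.3128, 0.1994]
tcp_rot: [[1.0, 0.006, -0.001], [0.006, -1.0, 0.002], [-0.001, -0.002, -1.0]]
force: [0.4, -0.5, -0.3]
opening: 0.603
grasp_force: 0.0
```

Run:
```python
from h import *
c=viewer.capture("wrist"); np.savez("w5.npz",**c)
cv2.imwrite("pics/w5.png",cv2.resize(c["color"][:,:,::-1],(800,600)))
hsv=cv2.cvtColor(c["color"],cv2.COLOR_RGB2HSV)
for u in proj(c,[[.513,-.254,.016],[.431,-.378,.016],[.564,-.394,.016]]): print(u*1.5625,hsv[int(u[1]),int(u[0])] if 0<=u[1]<384 else 0)
plan(*car(0,-.0375),.1,-83)
```

```text
[310.2496721  105.85338711] [  0  12 171]
[490.53131067 231.13656217] [150   6  82]
[528.19233298  20.32302595] [  0   9 164]
off [ 0.1911 -0.3203  0.0998] dr [-0.1  0.1 -6.7] j6 83.8 now [ 0.401  -0.3131  0.1995] F [ 0.6  0.4 -0.1] open 0.599 t 13.8
```

View pics/w5.png

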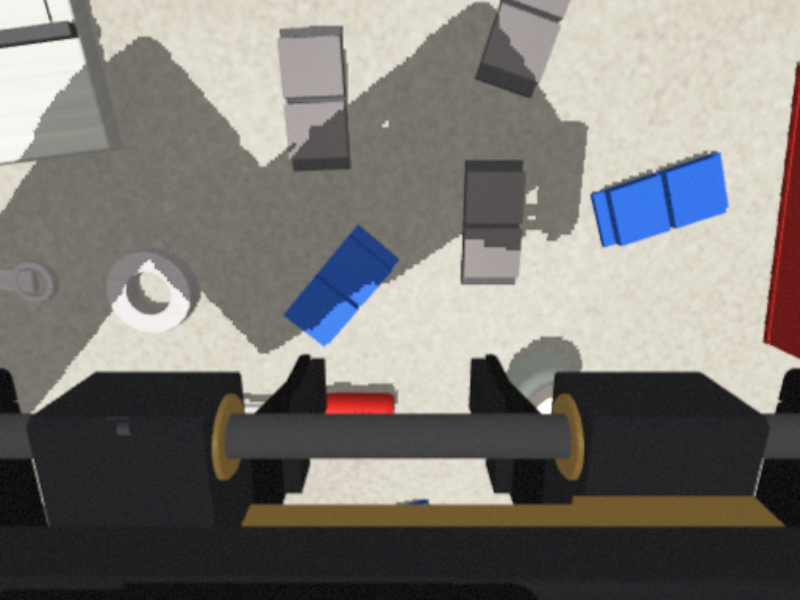

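The wrist view shows pad A with its groove centre at (316,100), pad B at (493,229), pad C at the top right with its groove at about (535,10), and the blue decoys. I'll compute the pad A grasp first.

Run:
```python
from h import *
c=dict(np.load("w5.npz")); k=512/800
for n,p,q in (("A",(285.5,101),(346.5,98.5)),("B",(464.5,228.5),(523,227.5)),("C",(503,-5),(566,18))):
    P=cast(c,[[p[0]*k,p[1]*k],[q[0]*k,q[1]*k]],.016)[:,:2]; d=P[1]-P[0]
    print(n,P.mean(0),np.linalg.norm(d),"pad yaw",np.degrees(np.arctan2(d[1],d[0]))+90)
for n,e in (("Aedges",[(279,35),(291,160),(342,28),(350,158)]),("Bedges",[(465,170),(462,278),(523,170),(517,278)])):
    P=cast(c,np.array(e)*k,.016)[:,:2]; print(n,np.degrees(np.arctan2(*(P[0]-P[1])[::-1])),np.degrees(np.arctan2(*(P[2]-P[3])[::-1])),P.mean(0))
```

```text
A [ 0.51676346 -0.25794308] 0.040308864608227905 pad yaw 2.452487918512091
B [ 0.43322358 -0.38013705] 0.04130798485362064 pad yaw 1.277825847763097
C [ 0.57170131 -0.39745316] 0.042484165211252686 pad yaw -17.2120804631507
Aedges 2.534705087727526 2.4189139246959788 [ 0.51819124 -0.25777457]
Bedges 0.8680587143925029 1.12391382973088 [ 0.43485904 -0.37858339]
```

Run:
```python
from h import *
plan(.517,-.2575,.004,-87.5)
```

```text
off [ 0.1165 -0.0547  0.1955] dr [-0.1  0.1 -2.2] j6 61.0 now [ 0.401  -0.3131  0.1995] F [ 0.6  0.4 -0.1] open 0.599 t 13.8
```

servo_tool(
  targets=[
    {"offset":[0.03,-0.014,0.02],"dr":[0,0,-2.2]},
    {"offset":[0.06,-0.028,0.04],"dr":[0,0,-2.2]},
    {"offset":[0.09,-0.042,0.06],"dr":[0,0,-2.2]},
    {"offset":[0.1165,-0.0547,0.08],"dr":[0,0,-2.2]},
    {"offset":[0.1165,-0.0547,0.11],"dr":[0,0,-2.2]},
    {"offset":[0.1165,-0.0547,0.14],"dr":[0,0,-2.2]},
    {"offset":[0.1165,-0.0547,0.17],"dr":[0,0,-2.2]},
    {"offset":[0.1165,-0.0547,0.188],"dr":[0,0,-2.2]},
    {"offset":[0.1165,-0.0547,0.195],"dr":[0,0,-2.2]},
    {"offset":[0.1165,-0.0547,0.195],"dr":[0,0,-2.2]},
    {"offset":[0.1165,-0.0547,0.195],"dr":[0,0,-2.2]},
  ],
  gripper=-0.75,
)

```text
time_s: 14.68
position: [0.5177, -0.2595, 0.0053]
tcp_rot: [[0.999, 0.041, 0.0], [0.041, -0.999, -0.0], [0.0, 0.0, -1.0]]
force: [-0.4, -0.0, 0.7]
opening: 0.875
grasp_force: 0.0
```

servo_tool(
  targets=[
    {"offset":[0,0,0],"dr":[0,0,0]},
    {"offset":[0,0,0],"dr":[0,0,0]},
    {"offset":[0,0,0],"dr":[0,0,0]},
    {"offset":[0,0,0],"dr":[0,0,0]},
    {"offset":[0,0,0],"dr":[0,0,0]},
    {"offset":[0,0,0],"dr":[0,0,0]},
    {"offset":[0,0,0],"dr":[0,0,0]},
    {"offset":[0,0,0],"dr":[0,0,0]},
    {"offset":[0,0,0],"dr":[0,0,0]},
    {"offset":[0,0,0],"dr":[0,0,0]},
  ],
  gripper=1,
)

```text
time_s: 15.52
position: [0.5173, -0.259, 0.0053]
tcp_rot: [[0.999, 0.04, -0.0], [0.04, -0.999, 0.001], [-0.0, -0.001, -1.0]]
force: [-0.2, 2.9, 5.1]
opening: 0.453
grasp_force: 30.0
```

Run:
```python
from h import *
print(bot.read_state()["grasp_force"]); plan(*car(-.005,.0375),.11,-82.9)
```

```text
29.9983836337924
off [ 0.0722 -0.3387 -0.1044] dr [0.000e+00 1.000e-01 1.752e+02] j6 -89.0 now [ 0.5173 -0.259   0.0053] F [-0.2  2.9  5.1] open 0.453 t 15.5
```

servo_tool(
  targets=[
    {"offset":[0,0,-0.02],"dr":[0,0,0]},
    {"offset":[0,0,-0.05],"dr":[0,0,0]},
    {"offset":[0.003,-0.02,-0.085],"dr":[0,0,0]},
    {"offset":[0.01,-0.05,-0.105],"dr":[0,0,-1]},
    {"offset":[0.016,-0.085,-0.105],"dr":[0,0,-2]},
    {"offset":[0.023,-0.12,-0.105],"dr":[0,0,-3]},
    {"offset":[0.029,-0.155,-0.105],"dr":[0,0,-4]},
    {"offset":[0.036,-0.19,-0.105],"dr":[0,0,-4.8]},
    {"offset":[0.043,-0.225,-0.105],"dr":[0,0,-4.8]},
    {"offset":[0.049,-0.26,-0.105],"dr":[0,0,-4.8]},
    {"offset":[0.056,-0.295,-0.105],"dr":[0,0,-4.8]},
    {"offset":[0.061,-0.32,-0.105],"dr":[0,0,-4.8]},
    {"offset":[0.064,-0.338,-0.105],"dr":[0,0,-4.8]},
    {"offset":[0.064,-0.338,-0.105],"dr":[0,0,-4.8]},
    {"offset":[0.064,-0.338,-0.105],"dr":[0,0,-4.8]},
  ],
)

```text
time_s: 16.77
position: [0.5677, 0.0814, 0.1094]
tcp_rot: [[0.992, 0.126, -0.001], [0.126, -0.992, -0.001], [-0.001, 0.001, -1.0]]
force: [-0.2, -0.4, -2.0]
opening: 0.46
grasp_force: 30.0
```

```bash
cat >> h.py <<'E'
def rel(x,y,z,yaw):
    """small move, keeps the present wrist turn"""
    s=bot.read_state(); R=s["tcp_rot"]; a=np.radians(yaw); Y=np.array([np.cos(a),np.sin(a),0]); Z=np.array([0,0,-1.])
    T=np.c_[np.cross(Y,Z),Y,Z]; b=np.radians(YAW); M=np.array([[np.cos(b),np.sin(b)],[-np.sin(b),np.cos(b)]])
    print("off",np.round(R.T@(np.array([x,y,z])-s["position"]),4),"dr",np.round(Rn.from_matrix(R.T@T).as_rotvec(degrees=True),1),"carrier",np.round(M@(s["position"][:2]-O)*1e3,1),"z",round(s["position"][2]*1e3,1),"open",round(s["opening"],3),"grip",round(s["grasp_force"],1))
E
python3 - <<'E'
from h import *
rel(*car(-.013,.0375),.038,-82.9)
c=viewer.capture("wrist"); np.savez("w6.npz",**c)
cv2.imwrite("pics/w6.png",cv2.resize(c["color"][:,:,::-1],(640,480)))
E
```

```text
off [0.0004 0.0002 0.0714] dr [0.  0.  0.1] carrier [-13.4  37.8] z 109.4 open 0.46 grip 30.0
```

View pics/w6.png

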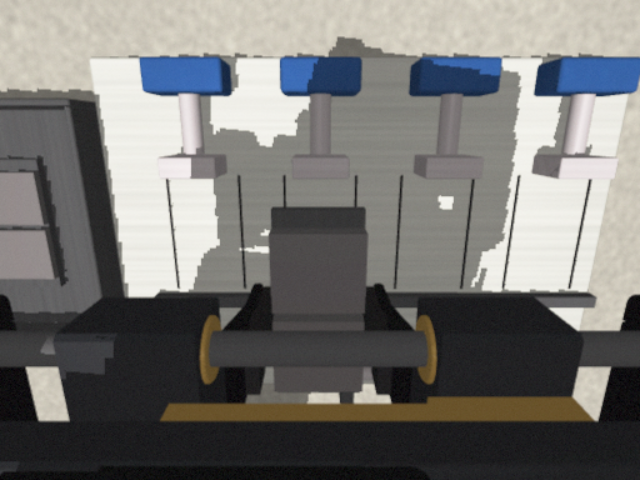

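The wrist view shows the pad held square over nest 2, with its groove at (319,316) and the jaw at (320,167).

Run:
```python
from h import *
c=dict(np.load("w6.npz")); b=np.radians(YAW); M=np.array([[np.cos(b),np.sin(b)],[-np.sin(b),np.cos(b)]])
for n,u,v,z in (("groove",319,316,.1205),("plate front",319,208,.1105),("jaw face top L",296,178,.05),("jaw face top R",349,178,.05),("nestlineL",284.5,180,.02),("nestlineR",356.5,180,.02)): print(n,np.round(M@(cast(c,[[u*.8,v*.8]],z)[0,:2]-O)*1e3,1))
```

```text
groove [-13.3  37.7]
plate front [31.6 37.8]
jaw face top L [37.1 50.6]
jaw face top R [37.1 20.6]
nestlineL [32.3 59.6]
nestlineR [32.3 13.3]
```

servo_tool(
  targets=[
    {"offset":[0,0,0.03],"dr":[0,0,0]},
    {"offset":[0,0,0.055],"dr":[0,0,0]},
    {"offset":[0,0,0.068],"dr":[0,0,0]},
    {"offset":[0,0,0.071],"dr":[0,0,0]},
    {"offset":[0,0,0.071],"dr":[0,0,0]},
    {"offset":[0.005,0,0.071],"dr":[0,0,0]},
    {"offset":[0.01,0,0.071],"dr":[0,0,0]},
    {"offset":[0.015,0,0.071],"dr":[0,0,0]},
    {"offset":[0.02,0,0.071],"dr":[0,0,0]},
    {"offset":[0.024,0,0.071],"dr":[0,0,0]},
    {"offset":[0.024,0,0.071],"dr":[0,0,0]},
    {"offset":[0.024,0,0.071],"dr":[0,0,0]},
  ],
)

```text
time_s: 17.82
position: [0.5889, 0.0826, 0.0395]
tcp_rot: [[0.992, 0.124, -0.007], [0.124, -0.992, -0.002], [-0.007, 0.001, -1.0]]
force: [-7.0, -4.4, 0.5]
opening: 0.454
grasp_force: 30.0
```

Run:
```python
from h import *
rel(*car(.010,.0375),.0255,-82.9); print(np.round(bot.read_state()["force"],1))
```

```text
off [ 0.0022 -0.0012  0.014 ] dr [0.1 0.4 0. ] carrier [ 7.8 36.3] z 39.5 open 0.454 grip 30.0
[-7.  -4.4  0.5]
```

servo_tool(
  targets=[
    {"offset":[0.001,0,0.005],"dr":[0,0,0]},
    {"offset":[0.001,0,0.009],"dr":[0,0,0]},
    {"offset":[0.001,0,0.012],"dr":[0,0,0]},
    {"offset":[0.001,0,0.014],"dr":[0,0,0]},
    {"offset":[0.001,0,0.014],"dr":[0,0,0]},
    {"offset":[-0.003,0,0.014],"dr":[0,0,0]},
    {"offset":[-0.006,0,0.014],"dr":[0,0,0]},
    {"offset":[-0.008,0,0.014],"dr":[0,0,0]},
    {"offset":[-0.008,0,0.014],"dr":[0,0,0]},
  ],
)

```text
time_s: 18.57
position: [0.5815, 0.0828, 0.0255]
tcp_rot: [[0.992, 0.124, -0.005], [0.124, -0.992, -0.0], [-0.005, -0.001, -1.0]]
force: [-5.6, -1.3, -0.3]
opening: 0.453
grasp_force: 30.0
```

Run:
```python
from h import *
rel(*car(0,.0375),.0255,-82.9); print(np.round(bot.read_state()["force"],1))
```

```text
off [-0.0005 -0.0001  0.    ] dr [-0.   0.3  0. ] carrier [ 0.5 37.4] z 25.5 open 0.453 grip 30.0
[-5.6 -1.3 -0.3]
```

servo_tool(
  targets=[
    {"offset":[0,0,0],"dr":[0,0,0]},
    {"offset":[0,0,0],"dr":[0,0,0]},
    {"offset":[0,0,0],"dr":[0,0,0]},
    {"offset":[0,0,0],"dr":[0,0,0]},
    {"offset":[0,0,0],"dr":[0,0,0]},
    {"offset":[0,0,-0.02],"dr":[0,0,0]},
    {"offset":[0,0,-0.05],"dr":[0,0,0]},
    {"offset":[0,0,-0.085],"dr":[0,0,0]},
    {"offset":[-0.005,0.03,-0.12],"dr":[0,0,0]},
    {"offset":[-0.005,0.06,-0.15],"dr":[0,0,0]},
    {"offset":[-0.005,0.06,-0.15],"dr":[0,0,0]},
  ],
  gripper=-0.25,
)

```text
time_s: 19.48
position: [0.5912, 0.0185, 0.1812]
tcp_rot: [[0.993, 0.121, 0.014], [0.121, -0.993, -0.004], [0.013, 0.006, -1.0]]
force: [1.1, 1.0, 0.3]
opening: 0.626
grasp_force: 0.0
```

Run:
```python
from h import *
c=viewer.capture("wrist"); np.savez("w7.npz",**c)
t=viewer.capture("top"); V=cv2.cvtColor(t["color"],cv2.COLOR_RGB2HSV)[:,:,2]; np.savez("top3.npz",**t)
roi=np.zeros_like(V); roi[130:225,330:395]=1
print("pads",*blobs(t,(V<95)&(roi>0),.016,200,900),sep="\n ")
print("nest2 expected pix",proj(c,[*car(0,.0375),.036])*1.25)
cv2.imwrite("pics/w7.png",cv2.resize(c["color"][:,:,::-1],(640,480)))
plan(.43,-.3775,.12,-89)
```

```text
pads
nest2 expected pix [[237.2987387  233.47065815]]
off [-0.2053  0.3767  0.0565] dr [ 0.1 -0.3  5.9] j6 47.7 now [0.5879 0.0213 0.1771] F [-0.6  1.1 -0.4] open 0.624 t 19.6
```

View pics/w7.png

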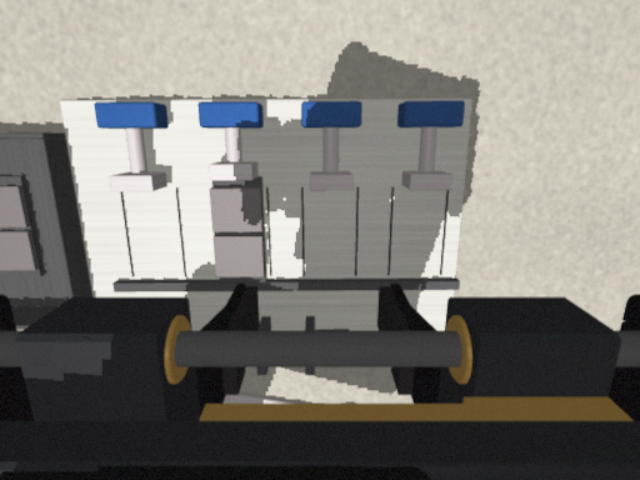

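Pad A is clamped in nest 2: its groove is at (239,233) against an expected (237,233), and the jaw is pushed back. Now I'll look at B and C.

servo_tool(
  targets=[
    {"offset":[-0.02,0.035,-0.02],"dr":[0,0,3]},
    {"offset":[-0.04,0.07,-0.02],"dr":[0,0,6]},
    {"offset":[-0.06,0.105,-0.02],"dr":[0,0,6]},
    {"offset":[-0.08,0.14,-0.02],"dr":[0,0,6]},
    {"offset":[-0.1,0.175,-0.02],"dr":[0,0,6]},
    {"offset":[-0.12,0.21,-0.02],"dr":[0,0,6]},
    {"offset":[-0.14,0.245,-0.02],"dr":[0,0,6]},
    {"offset":[-0.16,0.28,-0.02],"dr":[0,0,6]},
    {"offset":[-0.18,0.315,-0.02],"dr":[0,0,6]},
    {"offset":[-0.2,0.35,-0.02],"dr":[0,0,6]},
    {"offset":[-0.215,0.375,-0.02],"dr":[0,0,6]},
    {"offset":[-0.215,0.375,-0.02],"dr":[0,0,6]},
    {"offset":[-0.215,0.375,-0.02],"dr":[0,0,6]},
  ],
)

```text
time_s: 20.67
position: [0.4183, -0.3757, 0.1929]
tcp_rot: [[1.0, 0.016, -0.002], [0.016, -1.0, 0.004], [-0.002, -0.004, -1.0]]
force: [-0.1, 0.4, -0.3]
opening: 0.625
grasp_force: 0.0
```

Run:
```python
from h import *
c=viewer.capture("wrist"); np.savez("w8.npz",**c)
cv2.imwrite("pics/w8.png",cv2.resize(c["color"][:,:,::-1],(800,600)))
plan(.4325,-.379,.005,-89)
```

```text
off [0.0142 0.0057 0.1881] dr [-0.2  0.1  0. ] j6 47.8 now [ 0.4186 -0.3744  0.1931] F [-0.1  0.  -0. ] open 0.627 t 20.7
```

View pics/w8.png

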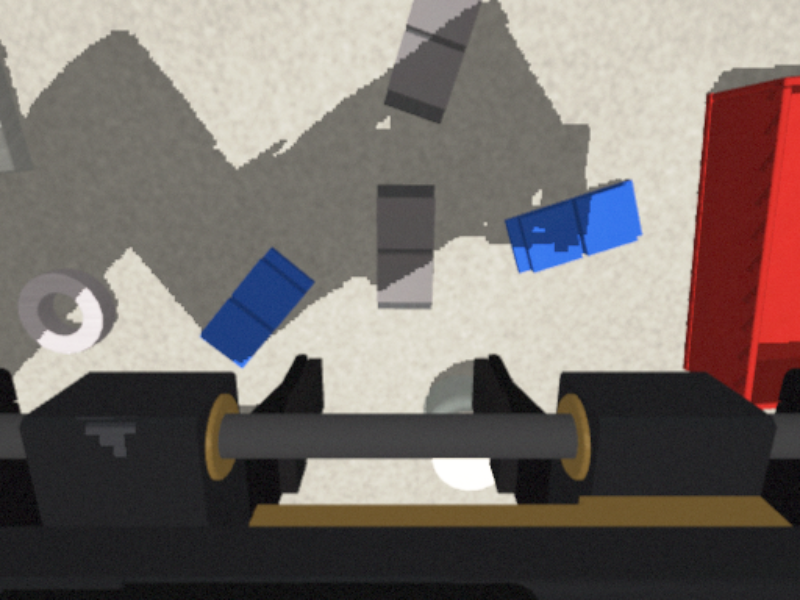

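The wrist view shows pad B's groove at (378–434, 250), pad C's groove from (407,27) to (464,48), and the jar near (460,440).

Run:
```python
from h import *
c=dict(np.load("w8.npz")); k=512/800
for n,p,q in (("B",(378,250),(434,250)),("C",(407,27),(464,48))):
    P=cast(c,[[p[0]*k,p[1]*k],[q[0]*k,q[1]*k]],.016)[:,:2]; d=P[1]-P[0]
    print(n,P.mean(0),np.linalg.norm(d),"pad yaw",np.degrees(np.arctan2(d[1],d[0]))+90)
P=cast(c,np.array([(377.5,195),(377.5,300),(434.5,195),(432,300)])*k,.016)[:,:2]; print(np.degrees(np.arctan2(*(P[0]-P[1])[::-1])),np.degrees(np.arctan2(*(P[2]-P[3])[::-1])))
print("jar base front",cast(c,[[458*k,362*k]],0), "top lid",cast(c,[[465*k,458*k],[465*k,490*k]],.07))
t=dict(np.load("top0.npz")); print("jar top",cast(t,[[583/1.5625,377/1.5625]],.07))
```

```text
B [ 0.43560377 -0.38062697] 0.039347664677455894 pad yaw 0.9403030508735526
C [ 0.5699312  -0.39637403] 0.037800270635342303 pad yaw -17.322894065047976
0.2571456771216346 0.7396221444841148
jar base front [[ 0.344631   -0.42366127  0.        ]] top lid [[ 0.30474727 -0.42224859  0.07      ]
 [ 0.27957796 -0.42362828  0.07      ]]
jar top [[ 0.30308927 -0.42662051  0.07      ]]
```

servo_tool(
  targets=[
    {"offset":[0.016,0.0064,0.03],"dr":[0,0,0.2]},
    {"offset":[0.016,0.0064,0.06],"dr":[0,0,0.2]},
    {"offset":[0.016,0.0064,0.09],"dr":[0,0,0.2]},
    {"offset":[0.016,0.0064,0.12],"dr":[0,0,0.2]},
    {"offset":[0.016,0.0064,0.15],"dr":[0,0,0.2]},
    {"offset":[0.016,0.0064,0.175],"dr":[0,0,0.2]},
    {"offset":[0.016,0.0064,0.187],"dr":[0,0,0.2]},
    {"offset":[0.016,0.0064,0.188],"dr":[0,0,0.2]},
    {"offset":[0.016,0.0064,0.188],"dr":[0,0,0.2]},
  ],
  gripper=-0.75,
)

```text
time_s: 21.47
position: [0.4356, -0.3805, 0.0066]
tcp_rot: [[1.0, 0.017, -0.001], [0.017, -1.0, 0.002], [-0.001, -0.002, -1.0]]
force: [-0.4, 0.2, 0.1]
opening: 0.874
grasp_force: 0.0
```

servo_tool(
  targets=[
    {"offset":[0,0,0],"dr":[0,0,0]},
    {"offset":[0,0,0],"dr":[0,0,0]},
    {"offset":[0,0,0],"dr":[0,0,0]},
    {"offset":[0,0,0],"dr":[0,0,0]},
    {"offset":[0,0,0],"dr":[0,0,0]},
    {"offset":[0,0,0],"dr":[0,0,0]},
    {"offset":[0,0,0],"dr":[0,0,0]},
    {"offset":[0,0,0],"dr":[0,0,0]},
    {"offset":[0,0,0],"dr":[0,0,0]},
    {"offset":[0,0,0],"dr":[0,0,0]},
  ],
  gripper=1,
)

```text
time_s: 22.3
position: [0.435, -0.3817, 0.0074]
tcp_rot: [[1.0, 0.015, -0.0], [0.015, -1.0, 0.001], [-0.0, -0.001, -1.0]]
force: [-1.4, 2.8, 4.6]
opening: 0.452
grasp_force: 30.0
```

Run:
```python
from h import *
rel(*car(-.013,-.0375),.11,-82.9); print(bot.read_state()["position"])
```

```text
off [ 0.1483 -0.3863 -0.1023] dr [-0.1  0.  -6.2] carrier [-202.3 -405.4] z 7.4 open 0.452 grip 30.0
[ 0.43500006 -0.38169184  0.00740525]
```

servo_tool(
  targets=[
    {"offset":[0,0,-0.02],"dr":[0,0,0]},
    {"offset":[0,0,-0.05],"dr":[0,0,0]},
    {"offset":[0.008,-0.02,-0.08],"dr":[0,0,0]},
    {"offset":[0.019,-0.05,-0.103],"dr":[0,0,-1]},
    {"offset":[0.032,-0.083,-0.103],"dr":[0,0,-2]},
    {"offset":[0.044,-0.115,-0.103],"dr":[0,0,-3]},
    {"offset":[0.056,-0.147,-0.103],"dr":[0,0,-4]},
    {"offset":[0.069,-0.18,-0.103],"dr":[0,0,-5]},
    {"offset":[0.082,-0.213,-0.103],"dr":[0,0,-6.2]},
    {"offset":[0.094,-0.245,-0.103],"dr":[0,0,-6.2]},
    {"offset":[0.106,-0.277,-0.103],"dr":[0,0,-6.2]},
    {"offset":[0.119,-0.31,-0.103],"dr":[0,0,-6.2]},
    {"offset":[0.132,-0.343,-0.103],"dr":[0,0,-6.2]},
    {"offset":[0.142,-0.37,-0.103],"dr":[0,0,-6.2]},
    {"offset":[0.148,-0.386,-0.103],"dr":[0,0,-6.2]},
    {"offset":[0.148,-0.386,-0.103],"dr":[0,0,-6.2]},
    {"offset":[0.148,-0.386,-0.103],"dr":[0,0,-6.2]},
  ],
)

```text
time_s: 23.72
position: [0.5771, 0.0068, 0.1094]
tcp_rot: [[0.992, 0.126, -0.001], [0.126, -0.992, -0.0], [-0.001, 0.0, -1.0]]
force: [0.4, -1.8, -2.4]
opening: 0.452
grasp_force: 30.0
```

```bash
cat >> h.py <<'E'
def held(name):
    """groove and front edge of the held pad, as in w6, from the dark groove line in the middle columns"""
    c=viewer.capture("wrist"); np.savez(name,**c); g=cv2.cvtColor(c["color"],cv2.COLOR_RGB2GRAY).astype(float)
    s=bot.read_state(); b=np.radians(YAW); M=np.array([[np.cos(b),np.sin(b)],[-np.sin(b),np.cos(b)]])
    col=g[:,240:270].mean(1); print("column",np.round(col[150:275:1]).astype(int).tolist())
    return c,M
E
python3 - <<'E'
from h import *
rel(*car(-.013,-.0375),.040,-82.9)
a=dict(np.load("w6.npz"))["color"]; print("w6",np.round(cv2.cvtColor(a,cv2.COLOR_RGB2GRAY)[:,240:270].mean(1)[150:275]).astype(int).tolist())
held("w9.npz")
E
```

```text
off [0.0003 0.     0.0694] dr [0.  0.  0.1] carrier [-13.2 -37.4] z 109.4 open 0.452 grip 30.0
w6 [133, 133, 133, 132, 131, 130, 130, 133, 134, 134, 134, 132, 130, 129, 129, 97, 54, 48, 52, 54, 54, 54, 54, 54, 54, 54, 54, 54, 54, 54, 54, 54, 57, 60, 62, 62, 61, 71, 76, 76, 76, 75, 76, 76, 76, 76, 75, 75, 76, 76, 76, 76, 76, 76, 76, 76, 76, 76, 76, 76, 76, 75, 76, 75, 75, 75, 75, 74, 75, 75, 75, 75, 75, 75, 75, 75, 75, 75, 75, 75, 75, 75, 76, 75, 75, 75, 75, 74, 75, 75, 75, 75, 75, 75, 75, 75, 75, 75, 75, 75, 72, 65, 61, 62, 62, 62, 63, 68, 73, 74, 75, 75, 75, 75, 63, 53, 53, 54, 56, 57, 58, 60, 60, 60, 61]
column [137, 139, 139, 137, 135, 134, 135, 138, 139, 138, 137, 136, 136, 136, 94, 44, 51, 54, 53, 55, 55, 55, 54, 54, 54, 54, 55, 54, 54, 54, 55, 60, 63, 63, 62, 67, 74, 77, 76, 76, 76, 77, 77, 77, 76, 77, 76, 76, 76, 77, 76, 77, 76, 76, 77, 77, 76, 77, 76, 76, 76, 76, 76, 76, 76, 76, 76, 75, 75, 76, 76, 76, 76, 76, 75, 75, 76, 76, 76, 75, 76, 76, 76, 76, 76, 75, 76, 76, 76, 75, 76, 75, 75, 76, 75, 76, 76, 76, 70, 64, 62, 62, 63, 62, 62, 71, 75, 75, 75, 75, 75, 76, 75, 76, 65, 53, 52, 55, 57, 58, 58, 60, 61, 61, 61]
```

servo_tool(
  targets=[
    {"offset":[-0.001,0,0.03],"dr":[0,0,0]},
    {"offset":[-0.001,0,0.055],"dr":[0,0,0]},
    {"offset":[-0.001,0,0.067],"dr":[0,0,0]},
    {"offset":[-0.001,0,0.0695],"dr":[0,0,0]},
    {"offset":[-0.001,0,0.0695],"dr":[0,0,0]},
    {"offset":[0.005,0,0.0695],"dr":[0,0,0]},
    {"offset":[0.01,0,0.0695],"dr":[0,0,0]},
    {"offset":[0.015,0,0.0695],"dr":[0,0,0]},
    {"offset":[0.02,0,0.0695],"dr":[0,0,0]},
    {"offset":[0.023,0,0.0695],"dr":[0,0,0]},
    {"offset":[0.023,0,0.0695],"dr":[0,0,0]},
    {"offset":[0.023,0,0.0695],"dr":[0,0,0]},
  ],
)

```text
time_s: 24.77
position: [0.5977, 0.0081, 0.0412]
tcp_rot: [[0.992, 0.124, -0.006], [0.124, -0.992, -0.001], [-0.006, 0.001, -1.0]]
force: [-6.2, -4.8, 0.1]
opening: 0.453
grasp_force: 30.0
```

Run:
```python
from h import *
rel(*car(.010,-.0375),.0272,-82.9); print(np.round(bot.read_state()["force"],1))
```

```text
off [ 0.0027 -0.0012  0.014 ] dr [0.  0.3 0.1] carrier [  7.4 -38.7] z 41.2 open 0.453 grip 30.0
[-6.2 -4.8  0.1]
```

servo_tool(
  targets=[
    {"offset":[0.001,-0.0005,0.005],"dr":[0,0,0]},
    {"offset":[0.001,-0.0005,0.009],"dr":[0,0,0]},
    {"offset":[0.001,-0.0005,0.012],"dr":[0,0,0]},
    {"offset":[0.001,-0.0005,0.014],"dr":[0,0,0]},
    {"offset":[0.001,-0.0005,0.014],"dr":[0,0,0]},
    {"offset":[-0.003,-0.0005,0.014],"dr":[0,0,0]},
    {"offset":[-0.006,-0.0005,0.014],"dr":[0,0,0]},
    {"offset":[-0.008,-0.0005,0.014],"dr":[0,0,0]},
    {"offset":[-0.008,-0.0005,0.014],"dr":[0,0,0]},
  ],
)

```text
time_s: 25.52
position: [0.5919, 0.0089, 0.0274]
tcp_rot: [[0.992, 0.123, 0.0], [0.123, -0.992, 0.0], [0.0, -0.0, -1.0]]
force: [-4.8, 2.2, 4.9]
opening: 0.458
grasp_force: 30.0
```

servo_tool(
  targets=[
    {"offset":[0,0,0],"dr":[0,0,0]},
    {"offset":[0,0,0],"dr":[0,0,0]},
    {"offset":[0,0,0],"dr":[0,0,0]},
    {"offset":[0,0,0],"dr":[0,0,0]},
    {"offset":[0,0,0],"dr":[0,0,0]},
    {"offset":[0,0,-0.02],"dr":[0,0,0]},
    {"offset":[0,0,-0.05],"dr":[0,0,0]},
    {"offset":[0,0,-0.085],"dr":[0,0,0]},
    {"offset":[0,0,-0.12],"dr":[0,0,0]},
    {"offset":[0,0,-0.15],"dr":[0,0,0]},
    {"offset":[0,0,-0.15],"dr":[0,0,0]},
  ],
  gripper=-0.25,
)

```text
time_s: 26.43
position: [0.5969, 0.0077, 0.1833]
tcp_rot: [[0.992, 0.123, 0.014], [0.124, -0.992, -0.002], [0.014, 0.004, -1.0]]
force: [1.1, 0.2, 0.3]
opening: 0.621
grasp_force: 0.0
```

Run:
```python
from h import *
c=viewer.capture("wrist"); np.savez("w10.npz",**c)
g=cv2.cvtColor(c["color"],cv2.COLOR_RGB2GRAY); b=np.radians(YAW); M=np.array([[np.cos(b),np.sin(b)],[-np.sin(b),np.cos(b)]])
# dark pads seen against the bright deck, between jaw and rail: width at z=.036 sampled mid-block
for y in (-.0375,.0375):
    # profile along carrier x through the nest and across
    xs=np.arange(-.05,.065,.002); px=proj(c,[[*car(x,y),.036] for x in xs]); print("along",y,[(int(round(x*1e3)),int(g[int(v),int(u)])) for x,(u,v) in zip(xs,px) if 0<=u<512 and 0<=v<384][::1])
    ys=np.arange(y-.03,y+.03,.002); px=proj(c,[[*car(.02,yy),.036] for yy in ys]); print("across",[(int(round(yy*1e3)),int(g[int(v),int(u)])) for yy,(u,v) in zip(ys,px)])
plan(.49,-.385,.2,-107.3)
```

```text
along -0.0375 [(-50, 97), (-48, 48), (-46, 54), (-44, 53), (-42, 52), (-40, 54), (-38, 67), (-36, 73), (-34, 75), (-32, 75), (-30, 77), (-28, 77), (-26, 74), (-24, 75), (-22, 79), (-20, 75), (-18, 76), (-16, 77), (-14, 79), (-12, 76), (-10, 80), (-8, 75), (-6, 77), (-4, 74), (-2, 69), (0, 58), (2, 66), (4, 77), (6, 75), (8, 74), (10, 75), (12, 79), (14, 80), (16, 77), (18, 77), (20, 77), (22, 76), (24, 80), (26, 77), (28, 77), (30, 76), (32, 80), (34, 78), (36, 73), (38, 58), (40, 54), (42, 53), (44, 122), (46, 124), (48, 126), (50, 128), (52, 130), (54, 130), (56, 114), (58, 123), (60, 125), (62, 125), (64, 127)]
across [(-68, 136), (-66, 136), (-64, 138), (-62, 136), (-60, 91), (-57, 127), (-55, 73), (-53, 77), (-51, 78), (-49, 72), (-47, 77), (-45, 77), (-43, 76), (-41, 79), (-39, 77), (-37, 77), (-35, 77), (-33, 77), (-31, 77), (-29, 77), (-27, 77), (-25, 74), (-23, 79), (-21, 77), (-19, 77), (-17, 52), (-15, 120), (-13, 227), (-11, 243), (-9, 242)]
along 0.0375 [(-50, 79), (-48, 54), (-46, 54), (-44, 56), (-42, 51), (-40, 51), (-38, 71), (-36, 119), (-34, 160), (-32, 157), (-30,
[... 281 characters left out ...]
4), (22, 162), (24, 163), (26, 158), (28, 161), (30, 160), (32, 163), (34, 162), (36, 142), (38, 60), (40, 80), (42, 105), (44, 238), (46, 241), (48, 240), (50, 243), (52, 240), (54, 239), (56, 127), (58, 236), (60, 237), (62, 236), (64, 236)]
across [(8, 132), (10, 100), (12, 219), (14, 183), (16, 75), (18, 62), (20, 143), (22, 162), (24, 165), (26, 160), (28, 161), (30, 163), (32, 163), (34, 163), (36, 160), (38, 164), (40, 161), (42, 159), (44, 162), (46, 160), (48, 162), (50, 159), (52, 160), (54, 161), (56, 161), (58, 214), (60, 238), (62, 239), (64, 237), (66, 238)]
off [-0.1526  0.3769 -0.0198] dr [ 0.1 -0.6 24.4] j6 69.1 now [0.5951 0.0078 0.1805] F [-0.4 -0.2 -0.2] open 0.624 t 26.5
```

Pads in nests 1 and 2 both read centred (groove at x ≈ 0, sides within ±20 mm of nest centre). Next I'll view C and check the body clearance to the spray can and cup.

Run:
```python
from h import *
t=dict(np.load("top0.npz")); s=dict(np.load("scene0.npz")); k=1/1.5625
print("spray top",cast(t,[[510*k,172*k]],.15),"cup",cast(t,[[571*k,192*k]],.06))
print("spray top scene",cast(s,[[213*k,356*k]],.15),"cup scene",cast(s,[[150*k,368*k]],.06))
```

```text
spray top [[ 0.67864754 -0.28676301  0.15      ]] cup [[ 0.66208082 -0.4188054   0.06      ]]
spray top scene [[ 0.68360012 -0.28111554  0.15      ]] cup scene [[ 0.66182308 -0.41245869  0.06      ]]
```

servo_tool(
  targets=[
    {"offset":[-0.014,0.035,-0.02],"dr":[0,0,3]},
    {"offset":[-0.028,0.07,-0.02],"dr":[0,0,6]},
    {"offset":[-0.042,0.105,-0.02],"dr":[0,0,9]},
    {"offset":[-0.057,0.14,-0.02],"dr":[0,0,12]},
    {"offset":[-0.071,0.175,-0.02],"dr":[0,0,15]},
    {"offset":[-0.085,0.21,-0.02],"dr":[0,0,18]},
    {"offset":[-0.099,0.245,-0.02],"dr":[0,0,21]},
    {"offset":[-0.113,0.28,-0.02],"dr":[0,0,24]},
    {"offset":[-0.127,0.315,-0.02],"dr":[0,0,24]},
    {"offset":[-0.142,0.35,-0.02],"dr":[0,0,24]},
    {"offset":[-0.153,0.377,-0.02],"dr":[0,0,24]},
    {"offset":[-0.153,0.377,-0.02],"dr":[0,0,24]},
    {"offset":[-0.153,0.377,-0.02],"dr":[0,0,24]},
  ],
)

```text
time_s: 27.57
position: [0.4854, -0.3858, 0.1946]
tcp_rot: [[0.956, -0.294, -0.002], [-0.294, -0.956, 0.002], [-0.002, -0.002, -1.0]]
force: [0.8, 1.0, -0.5]
opening: 0.622
grasp_force: 0.0
```

Run:
```python
from h import *
c=viewer.capture("wrist"); np.savez("w11.npz",**c); g=cv2.cvtColor(c["color"],cv2.COLOR_RGB2GRAY)
a=np.radians(-17.3); ux=np.array([np.cos(a),np.sin(a)]); uy=np.array([-ux[1],ux[0]]); C=np.array([.5700,-.3964])
def prof(f,rng):
    r=np.arange(*rng); px=proj(c,[[*f(q),.016] for q in r]); return [(int(round(q*1e3)),int(g[int(v),int(u)]) if 0<=u<512 and 0<=v<384 else None) for q,(u,v) in zip(r,px)]
print("along",prof(lambda q:C+q*ux,(-.06,.061,.002)))
for o in (-.02,.02): print("across",o,prof(lambda q:C+o*ux+q*uy,(-.03,.031,.002)))
plan(*C,.006,-107.3)
```

```text
along [(-60, 107), (-58, 110), (-56, 105), (-54, 108), (-52, 109), (-50, 109), (-48, 111), (-46, 99), (-44, 58), (-42, 57), (-40, 55), (-38, 67), (-36, 79), (-34, 77), (-32, 78), (-30, 80), (-28, 81), (-26, 79), (-24, 82), (-22, 82), (-20, 82), (-18, 82), (-16, 82), (-14, 80), (-12, 82), (-10, 83), (-8, 83), (-6, 84), (-4, 82), (-2, 59), (0, 57), (2, 78), (4, 83), (6, 83), (8, 80), (10, 82), (12, 83), (14, 83), (16, 83), (18, 85), (20, 82), (22, 85), (24, 83), (26, 83), (28, 85), (30, 84), (32, 84), (34, 84), (36, 66), (38, 58), (40, 59), (42, 61), (44, 106), (46, 109), (48, 109), (50, 108), (52, 106), (54, 105), (56, 108), (58, 107), (60, 108)]
across -0.02 [(-30, 108), (-28, 107), (-26, 111), (-24, 113), (-22, 116), (-20, 94), (-18, 79), (-16, 77), (-14, 80), (-12, 80), (-10, 81), (-8, 81), (-6, 81), (-4, 83), (-2, 80), (0, 82), (2, 80), (4, 81), (6, 79), (8, 82), (10, 79), (12, 77), (14, 80), (16, 81), (18, 82), (20, 108), (22, 116), (24, 112), (26, 105), (28, 106), (30, 108)]
across 0.02 [(-30, 109), (-28, 105), (-26, 112), (-24, 110), (-22, 107), (-20, 87), (-18, 81), (-16, 86), (-14, 84), (-12, 82), (-10, 84), (-8, 79), (-6, 83), (-4, 83), (-2, 85), (0, 82), (2, 84), (4, 86), (6, 86), (8, 80), (10, 86), (12, 84), (14, 86), (16, 83), (18, 80), (20, 105), (22, 109), (24, 109), (26, 109), (28, 115), (30, 114)]
off [ 0.0847 -0.0124  0.1885] dr [-0.1  0.2  0.3] j6 72.5 now [ 0.4858 -0.3841  0.1947] F [0.8 0.1 0.2] open 0.624 t 27.6
```

Pad C is where expected, and the body corner clears the spray can by about 27 mm.

servo_tool(
  targets=[
    {"offset":[0.03,-0.004,0.01],"dr":[0,0,0]},
    {"offset":[0.06,-0.009,0.02],"dr":[0,0,0]},
    {"offset":[0.0835,-0.0124,0.04],"dr":[0,0,0]},
    {"offset":[0.0835,-0.0124,0.07],"dr":[0,0,0]},
    {"offset":[0.0835,-0.0124,0.1],"dr":[0,0,0]},
    {"offset":[0.0835,-0.0124,0.13],"dr":[0,0,0]},
    {"offset":[0.0835,-0.0124,0.16],"dr":[0,0,0]},
    {"offset":[0.0835,-0.0124,0.18],"dr":[0,0,0]},
    {"offset":[0.0835,-0.0124,0.1885],"dr":[0,0,0]},
    {"offset":[0.0835,-0.0124,0.1885],"dr":[0,0,0]},
    {"offset":[0.0835,-0.0124,0.1885],"dr":[0,0,0]},
  ],
  gripper=-0.6,
)

```text
time_s: 28.53
position: [0.5708, -0.3959, 0.0081]
tcp_rot: [[0.957, -0.29, -0.0], [-0.29, -0.957, 0.0], [-0.0, -0.0, -1.0]]
force: [-0.2, 0.0, 0.3]
opening: 0.8
grasp_force: 0.0
```

servo_tool(
  targets=[
    {"offset":[0,0,0],"dr":[0,0,0]},
    {"offset":[0,0,0],"dr":[0,0,0]},
    {"offset":[0,0,0],"dr":[0,0,0]},
    {"offset":[0,0,0],"dr":[0,0,0]},
    {"offset":[0,0,0],"dr":[0,0,0]},
    {"offset":[0,0,0],"dr":[0,0,0]},
    {"offset":[0,0,0],"dr":[0,0,0]},
    {"offset":[0,0,0],"dr":[0,0,0]},
    {"offset":[0,0,0],"dr":[0,0,0]},
    {"offset":[0,0,0],"dr":[0,0,0]},
  ],
  gripper=1,
)

```text
time_s: 29.37
position: [0.5704, -0.3971, 0.0087]
tcp_rot: [[0.957, -0.291, 0.0], [-0.291, -0.957, -0.0], [0.0, 0.0, -1.0]]
force: [-0.6, 1.3, 5.7]
opening: 0.453
grasp_force: 30.0
```

Run:
```python
from h import *
rel(*car(-.013,-.1125),.11,-82.9); print(bot.read_state()["position"]); rel(.56,-.25,.11,-95)
```

```text
off [-0.0803 -0.3199 -0.1013] dr [  0.  -0. -24.] carrier [ -69.8 -437.4] z 8.7 open 0.453 grip 30.0
[ 0.57041809 -0.39705855  0.00870776]
off [-0.0527 -0.1377 -0.1013] dr [  0.   -0.  -11.9] carrier [ -69.8 -437.4] z 8.7 open 0.453 grip 30.0
```

servo_tool(
  targets=[
    {"offset":[0,0,-0.02],"dr":[0,0,0]},
    {"offset":[0,0,-0.05],"dr":[0,0,0]},
    {"offset":[0,0,-0.08],"dr":[0,0,0]},
    {"offset":[-0.008,-0.02,-0.102],"dr":[0,0,-2]},
    {"offset":[-0.02,-0.05,-0.102],"dr":[0,0,-5]},
    {"offset":[-0.03,-0.08,-0.102],"dr":[0,0,-8]},
    {"offset":[-0.042,-0.11,-0.102],"dr":[0,0,-10]},
    {"offset":[-0.053,-0.138,-0.102],"dr":[0,0,-12]},
    {"offset":[-0.058,-0.168,-0.102],"dr":[0,0,-14]},
    {"offset":[-0.062,-0.198,-0.102],"dr":[0,0,-16]},
    {"offset":[-0.067,-0.23,-0.102],"dr":[0,0,-18]},
    {"offset":[-0.071,-0.26,-0.102],"dr":[0,0,-20]},
    {"offset":[-0.076,-0.29,-0.102],"dr":[0,0,-22]},
    {"offset":[-0.08,-0.31,-0.102],"dr":[0,0,-24]},
    {"offset":[-0.08,-0.32,-0.102],"dr":[0,0,-24]},
    {"offset":[-0.08,-0.32,-0.102],"dr":[0,0,-24]},
    {"offset":[-0.08,-0.32,-0.102],"dr":[0,0,-24]},
  ],
)

```text
time_s: 30.78
position: [0.5868, -0.068, 0.1095]
tcp_rot: [[0.992, 0.124, -0.0], [0.124, -0.992, -0.001], [-0.001, 0.001, -1.0]]
force: [0.2, -1.0, -3.1]
opening: 0.451
grasp_force: 30.0
```

Run:
```python
from h import *
rel(*car(-.013,-.1125),.0415,-82.9)
held("w12.npz")
```

```text
off [-0.0001 -0.0004  0.068 ] dr [0. 0. 0.] carrier [ -12.8 -112.9] z 109.5 open 0.451 grip 30.0
column [135, 137, 138, 136, 133, 132, 132, 134, 135, 134, 133, 134, 135, 134, 134, 100, 54, 46, 52, 53, 53, 53, 53, 53, 53, 53, 52, 53, 53, 53, 53, 54, 58, 60, 61, 61, 64, 72, 75, 74, 75, 75, 74, 75, 75, 75, 74, 75, 74, 74, 74, 75, 75, 75, 75, 74, 74, 74, 75, 75, 74, 74, 74, 74, 73, 74, 74, 74, 74, 74, 74, 74, 74, 74, 73, 73, 74, 74, 74, 73, 74, 74, 74, 74, 74, 74, 74, 74, 74, 74, 74, 73, 74, 74, 74, 74, 74, 74, 72, 65, 61, 61, 60, 60, 61, 65, 71, 74, 74, 73, 73, 73, 74, 74, 63, 52, 51, 54, 55, 56, 57, 59, 58, 60, 60]
```

servo_tool(
  targets=[
    {"offset":[-0.001,0,0.03],"dr":[0,0,0]},
    {"offset":[-0.001,0,0.055],"dr":[0,0,0]},
    {"offset":[-0.001,0,0.066],"dr":[0,0,0]},
    {"offset":[-0.001,0,0.068],"dr":[0,0,0]},
    {"offset":[-0.001,0,0.068],"dr":[0,0,0]},
    {"offset":[0.005,0,0.068],"dr":[0,0,0]},
    {"offset":[0.01,0,0.068],"dr":[0,0,0]},
    {"offset":[0.015,0,0.068],"dr":[0,0,0]},
    {"offset":[0.02,0,0.068],"dr":[0,0,0]},
    {"offset":[0.023,0,0.068],"dr":[0,0,0]},
    {"offset":[0.023,0,0.068],"dr":[0,0,0]},
    {"offset":[0.023,0,0.068],"dr":[0,0,0]},
  ],
)

```text
time_s: 31.83
position: [0.6078, -0.0656, 0.0428]
tcp_rot: [[0.992, 0.125, -0.005], [0.125, -0.992, -0.002], [-0.005, 0.001, -1.0]]
force: [-6.2, -4.5, -0.7]
opening: 0.45
grasp_force: 30.0
```

Run:
```python
from h import *
rel(*car(.010,-.1125),.0287,-82.9); print(np.round(bot.read_state()["force"],1))
```

```text
off [ 0.0018 -0.0006  0.0141] dr [0.1 0.3 0.1] carrier [   8.3 -113.1] z 42.8 open 0.45 grip 30.0
[-6.2 -4.5 -0.7]
```

servo_tool(
  targets=[
    {"offset":[0.001,0,0.005],"dr":[0,0,0]},
    {"offset":[0.001,0,0.009],"dr":[0,0,0]},
    {"offset":[0.001,0,0.012],"dr":[0,0,0]},
    {"offset":[0.001,0,0.014],"dr":[0,0,0]},
    {"offset":[0.001,0,0.014],"dr":[0,0,0]},
    {"offset":[-0.003,0,0.014],"dr":[0,0,0]},
    {"offset":[-0.006,0,0.014],"dr":[0,0,0]},
    {"offset":[-0.008,0,0.014],"dr":[0,0,0]},
    {"offset":[-0.008,0,0.014],"dr":[0,0,0]},
  ],
)

```text
time_s: 32.58
position: [0.6011, -0.0652, 0.0287]
tcp_rot: [[0.992, 0.124, -0.001], [0.124, -0.992, 0.001], [-0.001, -0.001, -1.0]]
force: [-4.3, 2.1, 1.8]
opening: 0.455
grasp_force: 30.0
```

servo_tool(
  targets=[
    {"offset":[0,0,0],"dr":[0,0,0]},
    {"offset":[0,0,0],"dr":[0,0,0]},
    {"offset":[0,0,0],"dr":[0,0,0]},
    {"offset":[0,0,0],"dr":[0,0,0]},
    {"offset":[0,0,0],"dr":[0,0,0]},
    {"offset":[0,0,-0.02],"dr":[0,0,0]},
    {"offset":[0,0,-0.05],"dr":[0,0,0]},
    {"offset":[0,0,-0.085],"dr":[0,0,0]},
    {"offset":[-0.01,-0.03,-0.12],"dr":[0,0,0]},
    {"offset":[-0.03,-0.06,-0.15],"dr":[0,0,0]},
    {"offset":[-0.06,-0.075,-0.17],"dr":[0,0,0]},
    {"offset":[-0.08,-0.075,-0.19],"dr":[0,0,0]},
    {"offset":[-0.08,-0.075,-0.19],"dr":[0,0,0]},
    {"offset":[-0.08,-0.075,-0.19],"dr":[0,0,0]},
  ],
  gripper=-0.25,
)

```text
time_s: 33.75
position: [0.5135, -0.0011, 0.2198]
tcp_rot: [[0.992, 0.124, 0.005], [0.124, -0.992, -0.001], [0.005, 0.002, -1.0]]
force: [0.3, -0.1, -0.2]
opening: 0.627
grasp_force: 0.0
```

Run:
```python
from h import *
c=viewer.capture("wrist"); np.savez("w13.npz",**c)
im=c["color"].copy()
for y in (-.1125,-.0375,.0375):
    u=proj(c,[*car(0,y),.036])[0]; cv2.circle(im,(int(round(u[0])),int(round(u[1]))),1,(255,0,0),-1)
s=viewer.capture("scene")["color"]
cv2.imwrite("pics/fin.png",np.vstack([cv2.resize(im[:250,:,::-1],(720,352)),cv2.resize(s[200:320,200:480,::-1],(720,240))]))
r=bot.read_state(); print(r["position"],r["force"])
```

```text
[ 0.51413788 -0.0016039   0.21797165] [-0.03560823  0.22206609 -0.47343092]
```

View pics/fin.png

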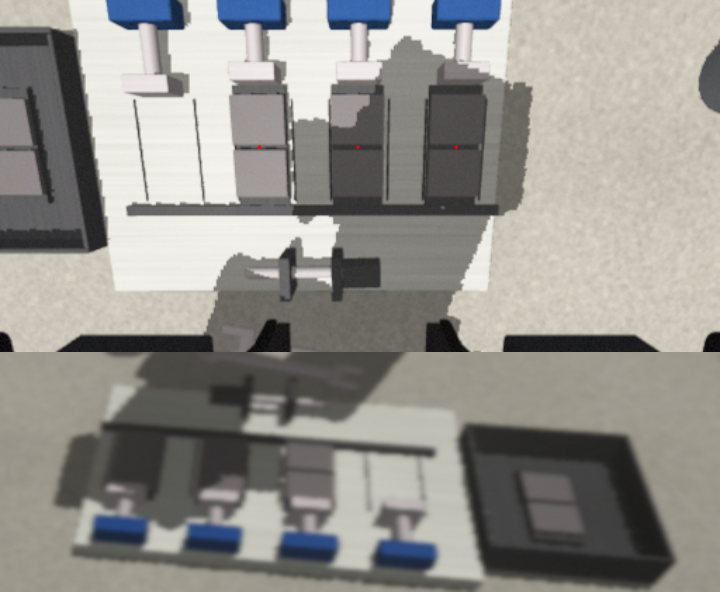

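The final view shows three pads clamped with grooves at the nest centres (259,147), (358,147) and (456,147). The pin is through both lugs with its head against the near one at (358,272), and the worn pad lies in the scrap box.

```bash
python3 -c "
from rig import ticket
print(ticket.hand_in())"
```

```text
the job is handed in; nothing more can be done
None
```

I handed the job in after about 34 s of robot time, and no score came back: the last pictures show the worn pad in the scrap box, the three thick pads found on the bench clamped and centred in nests 0 to 2, and the guide pin through both clevis lugs with its head against the lug.

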